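Sort the mixed metal on a goldsmith's bench

ROBOT

A 6-joint arm with a two-finger parallel gripper is mounted at the origin on the work surface. World frame = base frame: x ahead of the robot, y to its left, z up, the work surface at z = 0. Lengths are in m, angles in rad, forces in N, time in s.
With the tool pointing down it reaches from about 0.375 to 0.9 m from the base axis. Payload 3.1 kg.
Tool frame: the origin (TCP) lies on the centre line of the jaws, within the pads' length; the fingertips stand 14 mm ahead of it and the grasp point (between the pads) lies 5 mm behind it; z points along the fingers, y is the line along which they close (so a half turn about z gives the same grasp; the last joint's range is limited). The gripper opens to 87 mm and grips with 3 to 60 N. Pads are 19 mm wide; open, the fingers measure 117 mm over their backs; the gripper's body (75 mm by 190 mm) begins 51 mm behind the grasp point.
Start: joints at [-1.282, 0.527, 1.433, -0, 1.181, -0.178], TCP at [0.281, -0.558, 0.237] pointing down, gripper open.
Joint ranges: [-3.08, 3.08], [-0.75, 2.2], [0.22, 2.44], [-1.43, 4.57], [0, 2.65], [-2.85, 2.85]. Speed limits (rad/s): [2.79, 2.79, 3.14, 3.14, 3.14, 3.14].

INTERFACE

Orientations are given as a unit quaternion [x, y, z, w].
In Python, from rig import robot gives the robot as it stands.
- The arm moves only by the tool move_arm, never from a script. Its argument "commands" is a list of rows, each an object with "hand": the finger opening in cm, from 0 to 8.7; "travel": the shift along the tool's x, y, z in cm, a list of three; "twist": the turn, a rotation vector about the tool's x, y, z in degrees, a list of three. In form: [{"hand": hand, "travel": [dx, dy, dz], "twist": [wx, wy, wz]}, ...]. A call has 1 to 5 rows; each row shifts and turns the commanded pose from where the row before left it, along the tool's axes as they then stand; what a row does not reach is not made up. A row lasts 1/12 s, in which the tool goes at most 41.7 mm and 7.16 degrees, less where a joint would pass 70% of its speed; a pose out of reach is approached as far as the arm can. A call is refused whole if a number of a shift passes 4.17 or a number of a turn 7.16, either way. A call with a gripper value outside its range is refused whole. The fingers move at their own pace and stop on an object; "force" is the grip in N (left out, the last holds). Time passes only in rows, so rows that do not move let the fingers close. It gives the time, the measured TCP pose, the force, the opening and the grip force at its end, in the units of the state.
- robot.get_obs(): the state, without advancing time (a new reading comes with each control period).
- robot.camera(name): name is "scene" or "top" or "wrist"; returns a dict with "frame" (480x640x3 uint8, red, green, blue), "fov_y" (degrees; the focal length in pixels is half the picture's height over the tangent of half this angle, whatever the lens; pixels are square), "cx", "cy" (the principal point, pixels), "extrinsics" (4x4, takes a point from camera to world coordinates); the wrist camera has in their place "T_tool_cam" (4x4, takes a point from camera to tool coordinates, whose origin is the TCP and whose axes are the flange's). Camera axes: x right, y down, z forward; pixel columns grow to the right and rows downward; lengths in m; the calibration is good to about 2 mm. A picture is of the moment at which its call begins: read the wrist's pose just before it. There is no depth.
- robot.hand_in(): hands the job in; it is judged then, once.
The state is a dict: "time": time; "q": joint angles; "joint_velocities": joint speeds; "joint_torque": joint torques, N m; "position": TCP position; "tool_rot": TCP orientation; "ft_force": force on the tool from outside, world axes, zero at the start; "moment": the same for the moment, N m; "grip_width": finger opening in m; "grip_force": force on a finger pad.
Only numpy, scipy, OpenCV 4.12 (cv2) and the standard library are available. Lean on these libraries where they do the work, as an engineer would, in place of code of your own. Each camera call takes 0.05 s, during which the arm holds its last target. There are 200 camera calls.

TASK

Sort the mixed metal on the goldsmith's bench so that nothing is contaminated: both silver pieces (the cast bar and the melt button) side by side in the lilac pan, the brass tube offcut in the teal pan, the copper offcut in the white pan, and the steel chasing punch in the wooden tool tray. Each must end resting on the floor of its pan or tray, the bar, button, copper and punch lying flat, with nothing on top of anything else or hung on a rim. Leave the little yellow flux jar standing where it is.

Things in the scene. Friction and masses are not known exactly. Their poses are not given: they have to be found in the camera images.
- silver_bar: bright white silver bar, a cast stick 60 mm long (x), 14 mm wide (y), 10 mm high, lying flat on the bench; origin at the centre of its underside. About 85 g.
- silver_button: bright white silver melt button, a round domed disc 34 mm in diameter with an almost upright side 9 mm high and a low dome to 14 mm, lying flat side down; origin at the centre of its underside. About 110 g.
- brass_tube: yellow brass tube offcut, 32 mm outside diameter, 25 mm inside, 25 mm tall, standing upright on the bench, open at both ends; origin at the centre of its underside. About 65 g.
- copper_offcut: reddish copper flat-bar offcut with a dark saw cut in one edge, 60 mm long (x), 22 mm wide (y), 8 mm high, lying flat; origin at the centre of its underside. About 90 g.
- steel_punch: dark steel chasing punch with bare steel ends, 90 mm long (x, tip towards +x), square shank 10 mm wide and 10 mm high, thinner towards both ends, lying flat; origin at the middle of its length, at the underside of the shank. Grip it at its middle. About 60 g.
- lilac_pan: lilac plastic recovery pan, for silver: open-topped, 120 x 115 mm outside (x by y), rim 30 mm high, walls 4 mm and floor 4 mm thick, so the inside is 112 x 107 mm; fixed to the bench. Origin under its centre at bench level, z up, x and y along its sides. A few paper-thin clippings of its metal lie in its corners (look only, no thickness to feel).
- teal_pan: teal (dark blue-green) plastic recovery pan, for brass: open-topped, 120 x 115 mm outside (x by y), rim 30 mm high, walls 4 mm and floor 4 mm thick, so the inside is 112 x 107 mm; fixed to the bench. Origin under its centre at bench level, z up, x and y along its sides. A few paper-thin clippings of its metal lie in its corners (look only, no thickness to feel).
- white_pan: white plastic recovery pan, for copper: open-topped, 120 x 115 mm outside (x by y), rim 30 mm high, walls 4 mm and floor 4 mm thick, so the inside is 112 x 107 mm; fixed to the bench. Origin under its centre at bench level, z up, x and y along its sides. A few paper-thin clippings of its metal lie in its corners (look only, no thickness to feel).
- tool_tray: dark wooden tool tray with a green felt floor, for the steel punch: open-topped, 120 x 115 mm outside (x by y), rim 24 mm high, walls 6 mm and floor 6 mm thick, so the inside is 108 x 103 mm; fixed to the bench. Origin under its centre at bench level, z up, x and y along its sides.
- flux_jar: small yellow flux jar with a red cap, 34 mm in diameter, 42 mm tall, standing loose and upright among the metal pieces; origin at the centre of its underside. Leave it alone. Unlisted: tweezers and a needle file, under 12 mm high, lie across the grey bench mat at about x = 0.55 between the two rows of pieces; other equipment stands at the back (x over 0.78) and sides (|y| over 0.45).
Not all that is in view belongs to the job. Leave any red look-alike of the silver_button alone.

How it is judged:
By the outcome, as a careful person would: the job done as asked, in the order asked, and still so for the second after the job is handed in, with the robot touching nothing.
It also fails if it takes over 128 s, if anything falls off the work surface, if the arm or the gripper's body presses on something with over 40 N, if the wrist force passes 120 N, or if a joint passes its speed limit or range.

## Working session

There is one attempt and no reset: what is moved stays moved. The work goes in short steps, Python scripts to look and compute and a tool call to move; the robot and the scene stay as the last step left them, time stands still between calls to the robot, and variables do not carry over. Pictures are saved under pics/ and viewed, at most 14 in all, crops included, and the job is handed in when it is done.

Besides the shell and the picture viewer there is one more tool, called after "Request:" in YAML: its name, and indented under it one key for each argument. move_arm: Moves the arm, as the interface text tells. Its arguments: {"type":"object","properties":{"commands":{"type":"array"},"force":{"type":"number"}},"required":["commands"]}

```bash
ls; mkdir -p pics; python3 - <<'E'
from rig import robot
import cv2,pickle
o=robot.get_obs();print(o)
d={}
for n in("scene","top"):
    c=robot.camera(n);d[n]=c;cv2.imwrite(f"pics/{n}0.png",c["frame"][:,:,::-1]);print(n,c["fov_y"],c["cx"],c["cy"],c["extrinsics"])
pickle.dump(d,open("d0.pkl","wb"))
E
```

```text
pics
{'time': 0.0, 'q': array([-1.28249842e+00,  5.28451376e-01,  1.43387486e+00, -3.58351047e-05,
        1.18143280e+00, -1.78504314e-01]), 'joint_velocities': array([-1.64649821e-06, -1.49511400e-03, -7.68446995e-04,  4.11540424e-04,
        4.24369480e-04,  6.73352587e-04]), 'joint_torque': array([ 5.21851889e-04, -4.40030479e+01, -1.76593423e+01,  6.34628325e-02,
        5.83612360e-02, -1.64111511e-04]), 'position': array([ 0.28108326, -0.55744215,  0.23558944]), 'tool_rot': array([ 9.72883241e-01,  2.31294242e-01, -7.59780939e-05, -1.08065267e-03]), 'ft_force': array([0.36833781, 0.67106205, 0.68656803]), 'moment': array([ 0.03501739, -0.01167814, -0.03615371]), 'grip_force': 0.0, 'grip_width': 0.08678522027714387}
scene 52.45420029868309 317.9583796745392 237.3841350977783 [[ 0.50993574  0.64662988 -0.56730534  1.14615182]
 [ 0.86018234 -0.37778811  0.34258207 -0.31736701]
 [ 0.00720259 -0.66268087 -0.74886727  0.76398994]
 [ 0.          0.          0.          1.        ]]
top 50.164588880631 327.7652282210587 243.74719839953926 [[ 0.01209423 -0.98692555  0.16072241  0.42652899]
 [-0.99981496 -0.00953106  0.01670922 -0.01067704]
 [-0.0149589  -0.16089476 -0.9868582   0.94341885]
 [ 0.          0.          0.          1.        ]]
```

View pics/top0.png

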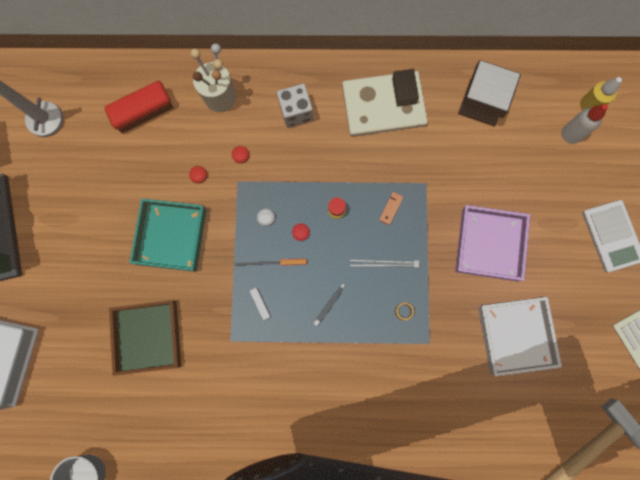

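View pics/scene0.png

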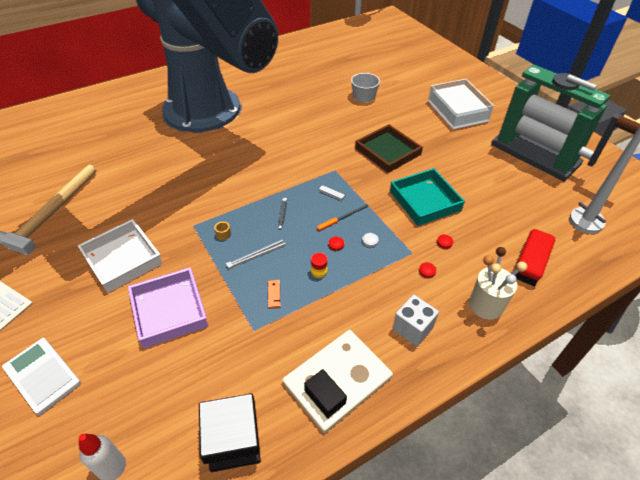

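The top view shows the silver button at (265,217), with red look-alikes at (300,232), (240,155) and (198,174). The jar is at (337,207), copper at (391,208), brass at (405,311), punch at (329,305) and bar at (260,304). The containers are teal (168,235), tray (145,338), lilac (493,243) and white (520,337). The only white round piece is at (265,217), so that is the silver button. The scene view agrees, with the button at (370,240).

```bash
cat > h.py <<'E'
import numpy as np,cv2,pickle
from scipy.spatial.transform import Rotation as R
def ray(c,px,z,E=None):
    E=c["extrinsics"] if E is None else E
    f=240/np.tan(np.radians(c["fov_y"]/2)); px=np.atleast_2d(px).astype(float)
    d=np.c_[(px[:,0]-c["cx"])/f,(px[:,1]-c["cy"])/f,np.ones(len(px))]@E[:3,:3].T
    o=E[:3,3]; return (o+d*((z-o[2])/d[:,2])[:,None])[:,:2]
def proj(c,p):
    E=np.linalg.inv(c["extrinsics"]);f=240/np.tan(np.radians(c["fov_y"]/2))
    q=np.atleast_2d(p)@E[:3,:3].T+E[:3,3]
    return np.c_[f*q[:,0]/q[:,2]+c["cx"],f*q[:,1]/q[:,2]+c["cy"]]
def blob(c,box,fn,z):
    x0,y0,x1,y1=box
    im=c["frame"][y0:y1,x0:x1].astype(int);hsv=cv2.cvtColor(c["frame"][y0:y1,x0:x1],cv2.COLOR_RGB2HSV).astype(int)
    m=fn(im,hsv).astype(np.uint8);n,l,s,_=cv2.connectedComponentsWithStats(m,connectivity=8)
    k=1+s[1:,4].argmax();ys,xs=np.nonzero(l==k)
    w=ray(c,np.c_[xs+x0,ys+y0],z)
    (cx,cy),(a,b),t=cv2.minAreaRect((w*1000).astype(np.float32))
    if a<b:a,b,t=b,a,t+90
    return s[k,4],np.round([cx,cy,a,b],1),round((t+90)%180-90,1),np.round(w.mean(0)*1000,1)
E
cat > m0.py <<'E'
from h import *
d=pickle.load(open("d0.pkl","rb"));c=d["top"]
V=lambda im,h:(h[...,1]<60)&(h[...,2]>130)
notmat=lambda im,h:(abs(im-np.median(im.reshape(-1,3),0)).sum(-1)>45)
for n,b,f,z in[("bar",(243,283,278,325),V,.010),("button",(250,203,282,232),V,.009),("copper",(372,185,412,230),notmat,.008),
 ("punch",(308,278,352,330),notmat,.008),("brass",(390,297,422,325),notmat,.02),("jar",(322,190,352,222),notmat,.03),
 ("redbtn",(286,218,314,244),lambda im,h:(im[...,0]>120)&(im[...,1]<60),.009)]:
    print(n,*blob(c,b,f,z))
for n,b,f,z in[("teal",(120,190,215,280),lambda i,h:(h[...,0]>75)&(h[...,0]<95)&(h[...,1]>120),.03),
 ("lilac",(445,195,540,290),lambda i,h:(h[...,0]>125)&(h[...,0]<160)&(h[...,1]>30),.03),
 ("white",(470,285,575,385),lambda i,h:(h[...,1]<50)&(h[...,2]>70),.03),
 ("tray",(100,290,190,385),lambda i,h:(h[...,2]<85),.024)]:
    print(n,*blob(c,b,f,z))
ims=[cv2.resize(c["frame"][y:y+100,x:x+133],(399,300),interpolation=2)[:,:,::-1] for x,y in[(225,180),(230,265),(340,265),(330,170)]]
cv2.imwrite("pics/crop0.png",np.vstack([np.hstack(ims[:2]),np.hstack(ims[2:])]))
E
python3 m0.py
```

```text
bar 1404 [467.8 126.9  75.   62.2] 1.6 [467.5 127.1]
button 255 [629.1 123.9  32.5  31.8] 1.7 [629.  123.5]
copper 401 [ 647.9 -111.7   61.8   22.5] -26.1 [ 647.6 -111.5]
punch 277 [467.2   1.   89.7  12.4] -34.7 [466.2   1.9]
brass 188 [ 457.2 -132.9   34.2   32.3] -44.7 [ 456.9 -133.2]
jar 375 [642.6 -14.   39.3  38.4] 0.5 [642.  -12.7]
redbtn 11 [593.8  45.7  11.7   2.5] -25.3 [594.2  45.5]
teal 2790 [587.6 289.5 113.8  95.8] -6.0 [583.9 289.4]
lilac 4336 [ 580.7 -292.   122.5  118.4] -7.9 [ 580.  -292.2]
white 4936 [ 416.  -331.7  123.   122.3] -81.6 [ 415.5 -331.6]
tray 404 [399.1 376.4 107.3  15.6] 9.2 [397.7 376.7]
```

View pics/crop0.png

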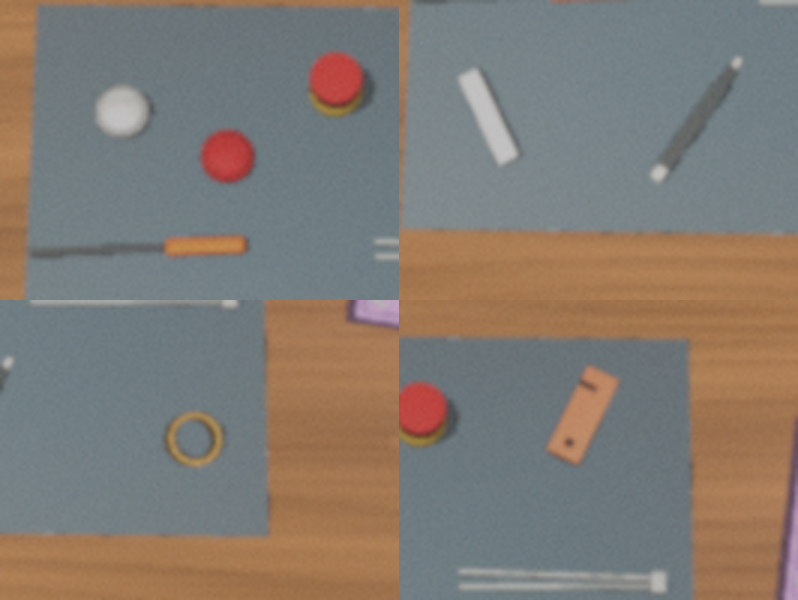

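The crop confirms it: the bright white domed disc at full-image (265,217) is the silver button, and the neighbour at (300,232) is red and stays. The bar runs from (249,289) to (265,320) or so. Next I tighten the masks for the bar, pans and red piece.

```bash
cat > m1.py <<'E'
from h import *
d=pickle.load(open("d0.pkl","rb"));c=d["top"]
for n,b,f,z in[("bar",(243,283,278,325),lambda i,h:(h[...,2]>165)&(h[...,1]<50),.010),
 ("redbtn",(286,218,314,244),lambda im,h:(im[...,0]-im[...,1]>60),.009),
 ("teal",(120,190,215,280),lambda i,h:(i[...,1]-i[...,0]>10),.03),
 ("white",(470,285,575,385),lambda i,h:(h[...,1]<60)&(h[...,2]>60),.03),
 ("tray",(100,290,190,385),lambda i,h:(i[...,0]<75),.024)]:
    print(n,*blob(c,b,f,z))
ims=[cv2.resize(c["frame"][y:y+100,x:x+133],(399,300),interpolation=2)[:,:,::-1] for x,y in[(100,185),(90,285),(430,190),(455,285)]]
cv2.imwrite("pics/crop1.png",np.vstack([np.hstack(ims[:2]),np.hstack(ims[2:])]))
E
python3 m1.py
cat > plan.py <<'E'
# python3 plan.py hand x y z yaw(deg,closing axis) [rows] : straight move, prints rows (mm, deg)
import sys,json;from h import *;from rig import robot
def plan(p,r,hand,tgt,yaw,n=0,tail=0):
    p=p.copy();Rt=r
    if yaw is not None:
        y0=np.degrees(np.arctan2(r.as_matrix()[1,1],r.as_matrix()[0,1]));dy=(yaw-y0+90)%180-90
        Rt=R.from_euler("z",y0+dy,degrees=True)*R.from_matrix(np.array([[0,1,0],[1,0,0],[0,0,-1.]]))
    w=(r.inv()*Rt).as_rotvec(degrees=True)
    n=n or max(1,int(np.ceil(max(np.linalg.norm(tgt-p)*1000/39,abs(w).max()/6.8))))
    rows=[]
    for i in range(n):
        t=np.round(r.inv().apply((tgt-p)/(n-i))*100,1 if i<n-1 else 2);w=np.round((r.inv()*Rt).as_rotvec(degrees=True)/(n-i),1)
        p=p+r.apply(t/100);r=r*R.from_rotvec(w,degrees=True)
        rows.append({"hand":hand,"travel":[float(v)+0 for v in t],"twist":[float(v)+0 for v in w]})
    return rows,p,r
if __name__=="__main__":
    o=robot.get_obs();p=o["position"];r=R.from_quat(o["tool_rot"])
    print("t%.1f"%o["time"],p.round(4),"q6 %.2f"%o["q"][5],"w %.4f F %.1f"%(o["grip_width"],o["grip_force"]),o["ft_force"].round(1))
    rows=[]
    for s in sys.argv[1:]:   # each waypoint: hand,x,y,z,yaw (mm)
        a=s.split(",");h=float(a[0]);t=np.array([float(v)/1000 for v in a[1:4]])
        rr,p,r=plan(p,r,h,t,float(a[4]));rows+=rr
    for i in range(0,len(rows),5):print(json.dumps(rows[i:i+5]).replace('"',''))
E
python3 plan.py
```

```text
bar 223 [467.8 128.4  58.7  12.5] 27.1 [467.8 128.4]
redbtn 229 [601.3  56.9  29.8  28.3] -89.5 [601.   56.5]
teal 4102 [590.4 296.4 121.8 121.5] -6.1 [589.3 295.1]
white 5018 [ 415.9 -331.5  123.4  123.1] -81.8 [ 415.4 -331.6]
tray 362 [399.1 376.7 104.7  11.3] 8.1 [398.3 376.5]
t0.1 [ 0.2811 -0.5575  0.2357] q6 -0.18 w 0.0870 F 0.0 [ 0.4  1.  -0.2]
```

View pics/crop1.png

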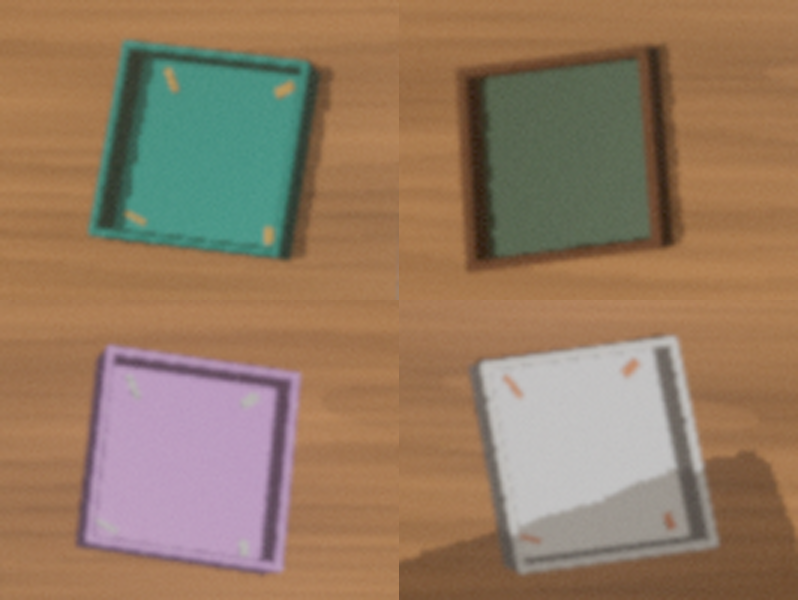

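The crop gives rim corners, in full-image pixels: teal centre about (166.7,234.7), tray (143.7,337.8), lilac (495,243.3), white (522.5,336). Now I convert these and plan the bar pick.

```bash
cat > m2.py <<'E'
from h import *
c=pickle.load(open("d0.pkl","rb"))["top"]
for n,o,cs,z in[("teal",(100,185),[(125,43),(308,62),(282,256),(92,236)],.03),("tray",(90,285),[(59,70),(251,48),(263,248),(71,268)],.024),
 ("lilac",(430,190),[(110,47),(299,73),(282,270),(86,247)],.03),("white",(455,285),[(85,60),(277,36),(317,245),(125,272)],.03)]:
    w=ray(c,np.array(cs)/3+o,z)*1000;e=np.roll(w,-1,0)-w
    print(n,w.mean(0).round(1),np.hypot(*e.T).round(0),np.degrees(np.arctan2(e[:,1],e[:,0])).round(1))
E
python3 m2.py; python3 plan.py 8.7,468,128,110,-63 8.7,468,128,17,-63
```

```text
teal [589.7 297. ] [114. 120. 116. 120.] [-95.5 175.4  84.6  -5.5]
tray [404.7 329.4] [115. 117. 113. 116.] [ -82.8 -173.1   96.6    8.1]
lilac [ 580.  -295.2] [114. 120. 116. 123.] [-97.6 172.3  83.8  -8.4]
white [ 416.1 -335.9] [114. 121. 112. 122.] [ -82.3 -172.3   98.5    8.7]
t0.1 [ 0.2811 -0.5575  0.2357] q6 -0.18 w 0.0870 F 0.0 [ 0.4  1.  -0.2]
[{hand: 8.7, travel: [2.5, -2.8, 0.7], twist: [0.0, 0.0, 0.0]}, {hand: 8.7, travel: [2.5, -2.8, 0.7], twist: [0.0, 0.0, 0.0]}, {hand: 8.7, travel: [2.5, -2.8, 0.7], twist: [0.0, 0.0, 0.0]}, {hand: 8.7, travel: [2.5, -2.8, 0.7], twist: [0.0, 0.0, 0.0]}, {hand: 8.7, travel: [2.5, -2.8, 0.7], twist: [0.0, 0.0, 0.0]}]
[{hand: 8.7, travel: [2.5, -2.8, 0.7], twist: [0.0, 0.0, 0.0]}, {hand: 8.7, travel: [2.5, -2.8, 0.7], twist: [0.0, 0.0, 0.0]}, {hand: 8.7, travel: [2.5, -2.8, 0.6], twist: [0.0, 0.0, 0.0]}, {hand: 8.7, travel: [2.5, -2.8, 0.7], twist: [0.0, 0.0, 0.0]}, {hand: 8.7, travel: [2.5, -2.8, 0.6], twist: [0.0, 0.0, 0.0]}]
[{hand: 8.7, travel: [2.5, -2.8, 0.7], twist: [0.0, 0.0, 0.0]}, {hand: 8.7, travel: [2.5, -2.7, 0.6], twist: [0.0, 0.0, 0.0]}, {hand: 8.7, travel: [2.5, -2.8, 0.7], twist: [0.0, 0.0, 0.0]}, {hand: 8.7, travel: [2.5, -2.7, 0.6], twist: [0.0, 0.0, 0.0]}, {hand: 8.7, travel: [2.5, -2.8, 0.7], twist: [0.0, 0.0, -0.1]}]
[{hand: 8.7, travel: [2.5, -2.7, 0.6], twist: [0.0, 0.0, 0.0]}, {hand: 8.7, travel: [2.5, -2.8, 0.7], twist: [0.0, 0.0, -0.1]}, {hand: 8.7, travel: [2.5, -2.7, 0.6], twist: [-0.1, 0.0, 0.0]}, {hand: 8.7, travel: [2.57, -2.75, 0.68], twist: [0.0, 0.0, -0.1]}, {hand: 8.7, travel: [0.0, 0.0, 3.1], twist: [0.0, 0.0, 0.0]}]
[{hand: 8.7, travel: [0.0, 0.0, 3.1], twist: [0.0, 0.0, 0.0]}, {hand: 8.7, travel: [-0.01, 0.0, 3.1], twist: [0.0, 0.0, 0.0]}]
```

Request:
move_arm:
  commands:
    - {"hand": 5, "travel": [2.5, -2.8, 0.7], "twist": [0, 0, 0]}
    - {"hand": 5, "travel": [2.5, -2.8, 0.7], "twist": [0, 0, 0]}
    - {"hand": 5, "travel": [2.5, -2.8, 0.7], "twist": [0, 0, 0]}
    - {"hand": 5, "travel": [2.5, -2.8, 0.7], "twist": [0, 0, 0]}
    - {"hand": 5, "travel": [2.5, -2.8, 0.7], "twist": [0, 0, 0]}
  force: 30

```text
time: 0.52
position: [0.3298, -0.3749, 0.201]
tool_rot: [0.973, 0.231, -0.0, -0.0]
ft_force: [1.1, -0.8, -0.7]
grip_width: 0.0613
grip_force: 0.0
```

Request:
move_arm:
  commands:
    - {"hand": 5, "travel": [2.5, -2.8, 0.7], "twist": [0, 0, 0]}
    - {"hand": 5, "travel": [2.5, -2.8, 0.7], "twist": [0, 0, 0]}
    - {"hand": 5, "travel": [2.5, -2.8, 0.7], "twist": [0, 0, 0]}
    - {"hand": 5, "travel": [2.5, -2.8, 0.6], "twist": [0, 0, 0]}
    - {"hand": 5, "travel": [2.5, -2.7, 0.6], "twist": [0, 0, 0]}

```text
time: 0.93
position: [0.3788, -0.1945, 0.1682]
tool_rot: [0.973, 0.231, -0.0, -0.0]
ft_force: [0.4, 0.1, -0.0]
grip_width: 0.0502
grip_force: 0.0
```

Request:
move_arm:
  commands:
    - {"hand": 5, "travel": [2.5, -2.8, 0.7], "twist": [0, 0, 0]}
    - {"hand": 5, "travel": [2.5, -2.7, 0.6], "twist": [0, 0, 0]}
    - {"hand": 5, "travel": [2.5, -2.8, 0.7], "twist": [0, 0, 0]}
    - {"hand": 5, "travel": [2.5, -2.7, 0.6], "twist": [0, 0, 0]}
    - {"hand": 5, "travel": [2.5, -2.8, 0.7], "twist": [0, 0, 0]}

```text
time: 1.35
position: [0.4288, -0.0153, 0.1352]
tool_rot: [0.973, 0.231, 0.0, 0.0]
ft_force: [0.7, 0.1, -0.9]
grip_width: 0.0499
grip_force: 0.0
```

Request:
move_arm:
  commands:
    - {"hand": 5, "travel": [2.5, -2.7, 0.6], "twist": [0, 0, 0]}
    - {"hand": 5, "travel": [2.5, -2.8, 0.7], "twist": [0, 0, 0]}
    - {"hand": 5, "travel": [2.5, -2.7, 0.6], "twist": [0, 0, 0]}
    - {"hand": 5, "travel": [2.6, -2.7, 0.7], "twist": [0, 0, 0]}
    - {"hand": 5, "travel": [0, 0, 0], "twist": [0, 0, 0]}

```text
time: 1.77
position: [0.4711, 0.1311, 0.1087]
tool_rot: [0.972, 0.234, 0.001, -0.001]
ft_force: [0.2, -0.5, 0.2]
grip_width: 0.0497
grip_force: 0.0
```

```bash
cat > plan.py <<'E'
# waypoints "x,y,z,yaw" in mm/deg; yaw = closing axis. Turns first (with the z change), then shifts.
import sys;from h import *;from rig import robot
o=robot.get_obs();p=o["position"];M=R.from_quat(o["tool_rot"]).as_matrix()
yaw=np.degrees(np.arctan2(M[1,1],M[0,1]))
print("t%.1f"%o["time"],p.round(4),"yaw %.1f q6 %.2f w %.4f F %.1f"%(yaw,o["q"][5],o["grip_width"],o["grip_force"]),o["ft_force"].round(1),"tilt",(M[:2,2]*57.3).round(2))
p=p*100
for s in sys.argv[1:]:
    a=[float(v) for v in s.split(",")];t=np.array(a[:3])/10
    dy=(a[3]-yaw+90)%180-90
    if abs(dy)>.7:
        n=int(np.ceil(abs(dy)/7));print(f"turn: {n} rows twist z {-dy/n:.2f}");yaw+=dy
    u=np.radians(yaw);y=np.array([np.cos(u),np.sin(u),0]);x=np.array([-y[1],y[0],0])*-1
    d=t-p;v=np.array([d@x,d@y,-d[2]]);n=max(1,int(np.ceil(np.linalg.norm(v)/3.9)))
    print(f"shift {v.round(2)}: {n} rows of {(v/n).round(2)}");p=t
E
python3 plan.py 468,128,17,-63
python3 - <<'E'
from rig import robot
import sys;sys.path.insert(0,'.')
from h import *
o=robot.get_obs();c=robot.camera("wrist");cv2.imwrite("pics/w1.png",c["frame"][:,:,::-1])
pickle.dump((o,c),open("w1.pkl","wb"));print(c["T_tool_cam"].round(3),c["fov_y"])
E
```

```text
t1.8 [0.4711 0.1311 0.1087] yaw -62.9 q6 1.14 w 0.0497 F 0.0 [ 0.2 -0.5  0.2] tilt [0.12 0.09]
shift [0.42 0.14 9.17]: 3 rows of [0.14 0.05 3.06]
[[-0.001 -0.965 -0.263  0.072]
 [ 1.    -0.001 -0.     0.   ]
 [-0.    -0.263  0.965 -0.147]
 [ 0.     0.     0.     1.   ]] 58.2867674898996
```

View pics/w1.png

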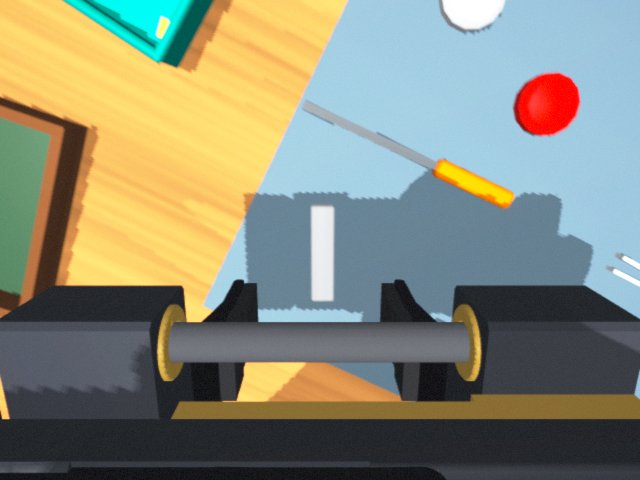

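The wrist view shows the bar at (322,253), upright in the picture and so aligned with the jaws, between them at about column 320. I'll fix a sign in the planner and check the bar's position with this view.

```bash
sed -i 's/,0\])\*-1/,0])/' plan.py; cat >> h.py <<'E'
def wext(o,c):
    T=np.eye(4);T[:3,:3]=R.from_quat(o["tool_rot"]).as_matrix();T[:3,3]=o["position"];return T@c["T_tool_cam"]
E
python3 - <<'E'
from h import *
o,c=pickle.load(open("w1.pkl","rb"));E=wext(o,c)
print(ray(c,[(322,253)],.01,E),"button",ray(c,[(473,0)],.009,E),"red",ray(c,[(547,104)],.009,E))
E
python3 plan.py 468,128,17,-63
```

```text
[[0.46939673 0.12762179]] button [[0.6262308 0.1203256]] red [[0.60113065 0.05658893]]
t1.8 [0.4699 0.1288 0.1088] yaw -62.9 q6 1.14 w 0.0499 F 0.0 [-0.1 -0.3  0.5] tilt [-0.    0.01]
shift [-0.21 -0.02  9.18]: 3 rows of [-0.07 -0.01  3.06]
```

Request:
move_arm:
  commands:
    - {"hand": 5, "travel": [-0.1, 0, 3], "twist": [0, 0, 0]}
    - {"hand": 5, "travel": [0, 0, 3], "twist": [0, 0, 0]}
    - {"hand": 5, "travel": [0, 0, 2], "twist": [0, 0, 0]}
    - {"hand": 5, "travel": [0, 0, 1.2], "twist": [0, 0, 0]}
    - {"hand": 5, "travel": [0, 0, 0], "twist": [0, 0, 0]}

```text
time: 2.23
position: [0.4673, 0.124, 0.0157]
tool_rot: [0.973, 0.231, -0.002, -0.0]
ft_force: [-0.3, 0.3, 0.2]
grip_width: 0.0502
grip_force: 0.0
```

Request:
move_arm:
  commands:
    - {"hand": 0.8, "travel": [0, 0, 0], "twist": [0, 0, 0]}
    - {"hand": 0.8, "travel": [0, 0, 0], "twist": [0, 0, 0]}
    - {"hand": 0.8, "travel": [0, 0, 0], "twist": [0, 0, 0]}
    - {"hand": 0.8, "travel": [0, 0, 0], "twist": [0, 0, 0]}
    - {"hand": 0.8, "travel": [0, 0, 0], "twist": [0, 0, 0]}

```text
time: 2.65
position: [0.4691, 0.1253, 0.0182]
tool_rot: [0.973, 0.231, 0.001, 0.0]
ft_force: [-0.4, -1.1, -0.3]
grip_width: 0.0242
grip_force: 0.0
```

Request:
move_arm:
  commands:
    - {"hand": 0.8, "travel": [0, 0, 0], "twist": [0, 0, 0]}
    - {"hand": 0.8, "travel": [0, 0, 0], "twist": [0, 0, 0]}
    - {"hand": 0.8, "travel": [0, 0, 0], "twist": [0, 0, 0]}
    - {"hand": 0.8, "travel": [0, 0, 0], "twist": [0, 0, 0]}
    - {"hand": 0.8, "travel": [0, 0, 0], "twist": [0, 0, 0]}

```text
time: 3.07
position: [0.4688, 0.1255, 0.0179]
tool_rot: [0.973, 0.231, 0.0, 0.0]
ft_force: [-1.7, 0.3, 6.6]
grip_width: 0.0137
grip_force: 30.0
```

```bash
python3 plan.py 469,125.5,110,-98 583,-275,110,-98 583,-275,23,-98
```

```text
t3.1 [0.4688 0.1255 0.0179] yaw -63.2 q6 1.13 w 0.0137 F 30.0 [-1.7  0.3  6.6] tilt [0.03 0.  ]
turn: 5 rows twist z 6.95
shift [ 0.02 -0.   -9.21]: 3 rows of [ 0.01 -0.   -3.07]
shift [16.86 38.07 -0.  ]: 11 rows of [ 1.53  3.46 -0.  ]
shift [0.  0.  8.7]: 3 rows of [0.  0.  2.9]
```

Request:
move_arm:
  commands:
    - {"hand": 0.8, "travel": [0, 0, -2.2], "twist": [0, 0, 7]}
    - {"hand": 0.8, "travel": [0, 0, -2], "twist": [0, 0, 7]}
    - {"hand": 0.8, "travel": [0, 0, -2], "twist": [0, 0, 7]}
    - {"hand": 0.8, "travel": [0, 0, -2], "twist": [0, 0, 7]}
    - {"hand": 0.8, "travel": [0, 0, -1], "twist": [0, 0, 6.8]}

```text
time: 3.48
position: [0.4695, 0.1255, 0.1112]
tool_rot: [0.997, -0.073, 0.001, -0.0]
ft_force: [0.2, 1.1, -0.1]
grip_width: 0.0131
grip_force: 30.0
```

Request:
move_arm:
  commands:
    - {"hand": 0.8, "travel": [1.3, 2.9, 0], "twist": [0, 0, 0]}
    - {"hand": 0.8, "travel": [1.3, 2.9, 0], "twist": [0, 0, 0]}
    - {"hand": 0.8, "travel": [1.3, 2.9, 0], "twist": [0, 0, 0]}
    - {"hand": 0.8, "travel": [1.3, 2.9, 0], "twist": [0, 0, 0]}
    - {"hand": 0.8, "travel": [1.3, 2.9, 0], "twist": [0, 0, 0]}

```text
time: 3.9
position: [0.5127, -0.0286, 0.1093]
tool_rot: [0.998, -0.07, -0.0, -0.0]
ft_force: [0.9, 0.8, -0.4]
grip_width: 0.0137
grip_force: 30.0
```

Request:
move_arm:
  commands:
    - {"hand": 0.8, "travel": [1.3, 2.9, 0], "twist": [0, 0, 0]}
    - {"hand": 0.8, "travel": [1.3, 2.9, 0], "twist": [0, 0, 0]}
    - {"hand": 0.8, "travel": [1.3, 2.9, 0], "twist": [0, 0, 0]}
    - {"hand": 0.8, "travel": [1.3, 2.9, 0], "twist": [0, 0, 0]}
    - {"hand": 0.8, "travel": [1.3, 2.9, 0], "twist": [0, 0, 0]}

```text
time: 4.32
position: [0.5566, -0.1814, 0.109]
tool_rot: [0.998, -0.07, -0.001, -0.0]
ft_force: [0.4, 0.6, -0.7]
grip_width: 0.0136
grip_force: 30.0
```

Request:
move_arm:
  commands:
    - {"hand": 0.8, "travel": [1.3, 2.9, 0], "twist": [0, 0, 0]}
    - {"hand": 0.8, "travel": [1.3, 2.9, 0], "twist": [0, 0, 0]}
    - {"hand": 0.8, "travel": [1.3, 2.9, 0], "twist": [0, 0, 0]}
    - {"hand": 0.8, "travel": [0, 0.4, 0], "twist": [0, 0, 0]}
    - {"hand": 0.8, "travel": [0, 0, 0], "twist": [0, 0, 0]}

```text
time: 4.73
position: [0.5827, -0.278, 0.1089]
tool_rot: [0.997, -0.072, 0.0, 0.0]
ft_force: [-0.4, 0.6, -0.6]
grip_width: 0.0135
grip_force: 30.0
```

```bash
python3 plan.py 583,-275,23,-98
```

```text
t4.7 [ 0.5827 -0.278   0.1089] yaw -98.2 q6 1.10 w 0.0135 F 30.0 [-0.4  0.6 -0.6] tilt [ 0.02 -0.03]
shift [-0.01 -0.3   8.59]: 3 rows of [-0.   -0.1   2.86]
```

Request:
move_arm:
  commands:
    - {"hand": 0.8, "travel": [0, -0.2, 2.8], "twist": [0, 0, 0]}
    - {"hand": 0.8, "travel": [0, 0, 2.8], "twist": [0, 0, 0]}
    - {"hand": 0.8, "travel": [0, 0, 2], "twist": [0, 0, 0]}
    - {"hand": 0.8, "travel": [0, 0, 1], "twist": [0, 0, 0]}
    - {"hand": 0.8, "travel": [0, 0, 0], "twist": [0, 0, 0]}

```text
time: 5.15
position: [0.5814, -0.2711, 0.022]
tool_rot: [0.998, -0.07, -0.002, -0.002]
ft_force: [0.9, -1.6, -0.9]
grip_width: 0.0137
grip_force: 30.0
```

Request:
move_arm:
  commands:
    - {"hand": 2.2, "travel": [0, 0, 0], "twist": [0, 0, 0]}
    - {"hand": 2.2, "travel": [0, 0, 0], "twist": [0, 0, 0]}
    - {"hand": 2.2, "travel": [0, 0, 0], "twist": [0, 0, 0]}
    - {"hand": 2.2, "travel": [0, 0, -2], "twist": [0, 0, 0]}
    - {"hand": 2.2, "travel": [0, 0, -3.5], "twist": [0, 0, 0]}

```text
time: 5.57
position: [0.5804, -0.2716, 0.0757]
tool_rot: [0.998, -0.07, -0.004, -0.002]
ft_force: [0.4, 0.4, 0.2]
grip_width: 0.0221
grip_force: 0.0
```

```bash
python3 plan.py 583,-275,110,-8; python3 - <<'E'
from rig import robot
from h import *
o=robot.get_obs();c=robot.camera("wrist");t=robot.camera("top")
cv2.imwrite("pics/p2.png",np.hstack([cv2.resize(c["frame"],(400,300)),cv2.resize(t["frame"][180:300,440:600],(400,300))])[:,:,::-1])
E
```

```text
t5.6 [ 0.5804 -0.2716  0.0757] yaw -98.1 q6 1.10 w 0.0221 F 0.0 [0.4 0.4 0.2] tilt [-0.41  0.28]
turn: 13 rows twist z 6.92
shift [ 0.3  -0.31 -3.43]: 1 rows of [ 0.3  -0.31 -3.43]
```

View pics/p2.png

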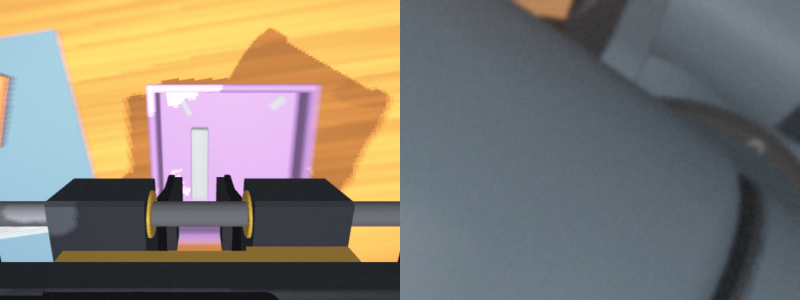

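The bar lies flat on the lilac floor, on the +y side and clear of the walls (wrist crop column about 200). On to the button, turning the negative way so joint 6 stays in range.

Request:
move_arm:
  commands:
    - {"hand": 5, "travel": [0, 0, -3.5], "twist": [0, 0, -6.9]}
    - {"hand": 5, "travel": [0, 0, 0], "twist": [0, 0, -6.9]}
    - {"hand": 5, "travel": [0, 0, 0], "twist": [0, 0, -6.9]}
    - {"hand": 5, "travel": [0, 0, 0], "twist": [0, 0, -6.9]}
    - {"hand": 5, "travel": [0, 0, 0], "twist": [0, 0, -6.9]}

```text
time: 6.08
position: [0.583, -0.2735, 0.1141]
tool_rot: [0.973, 0.232, 0.0, 0.0]
ft_force: [-0.3, -0.2, 0.6]
grip_width: 0.0461
grip_force: 0.0
```

Request:
move_arm:
  commands:
    - {"hand": 5, "travel": [0, 0, 0], "twist": [0, 0, -6.9]}
    - {"hand": 5, "travel": [0, 0, 0], "twist": [0, 0, -6.9]}
    - {"hand": 5, "travel": [0, 0, 0], "twist": [0, 0, -6.9]}
    - {"hand": 5, "travel": [0, 0, 0], "twist": [0, 0, -6.9]}
    - {"hand": 5, "travel": [0, 0, 0], "twist": [0, 0, -6.9]}

```text
time: 6.5
position: [0.5829, -0.2734, 0.1137]
tool_rot: [0.86, 0.51, 0.0, 0.0]
ft_force: [-0.5, 0.4, 0.7]
grip_width: 0.0499
grip_force: 0.0
```

Request:
move_arm:
  commands:
    - {"hand": 5, "travel": [0, 0, 0], "twist": [0, 0, -6.9]}
    - {"hand": 5, "travel": [0, 0, 0], "twist": [0, 0, -6.9]}
    - {"hand": 5, "travel": [0, 0, 0], "twist": [0, 0, -6.9]}
    - {"hand": 5, "travel": [0, 0, 0], "twist": [0, 0, 0]}

```text
time: 6.83
position: [0.5829, -0.2734, 0.1137]
tool_rot: [0.756, 0.655, 0.0, 0.0]
ft_force: [-0.6, -0.0, 0.7]
grip_width: 0.0499
grip_force: 0.0
```

```bash
python3 plan.py 629,124,110,-8
```

```text
t6.8 [ 0.5829 -0.2734  0.1137] yaw -8.2 q6 -0.47 w 0.0499 F 0.0 [-0.6 -0.   0.7] tilt [ 0.01 -0.01]
shift [39.99 -1.13  0.37]: 11 rows of [ 3.64 -0.1   0.03]
```

Request:
move_arm:
  commands:
    - {"hand": 5, "travel": [4, -0.1, 0], "twist": [0, 0, 0]}
    - {"hand": 5, "travel": [4, -0.1, 0], "twist": [0, 0, 0]}
    - {"hand": 5, "travel": [4, -0.1, 0], "twist": [0, 0, 0]}
    - {"hand": 5, "travel": [4, -0.1, 0], "twist": [0, 0, 0]}
    - {"hand": 5, "travel": [4, -0.1, 0], "twist": [0, 0, 0]}

```text
time: 7.25
position: [0.6071, -0.0733, 0.1137]
tool_rot: [0.758, 0.652, 0.0, 0.0]
ft_force: [0.5, -0.2, -0.3]
grip_width: 0.05
grip_force: 0.0
```

Request:
move_arm:
  commands:
    - {"hand": 5, "travel": [4, -0.1, 0], "twist": [0, 0, 0]}
    - {"hand": 5, "travel": [4, -0.1, 0], "twist": [0, 0, 0]}
    - {"hand": 5, "travel": [4, -0.1, 0], "twist": [0, 0, 0]}
    - {"hand": 5, "travel": [4, -0.1, 0], "twist": [0, 0, 0]}
    - {"hand": 5, "travel": [4, -0.2, 0.4], "twist": [0, 0, 0]}

```text
time: 7.67
position: [0.6309, 0.1259, 0.1105]
tool_rot: [0.758, 0.652, 0.001, 0.001]
ft_force: [1.9, 0.3, 0.1]
grip_width: 0.0499
grip_force: 0.0
```

Request:
move_arm:
  commands:
    - {"hand": 5, "travel": [0, 0, 0], "twist": [0, 0, 0]}
    - {"hand": 5, "travel": [0, 0, 0], "twist": [0, 0, 0]}

```text
time: 7.83
position: [0.6297, 0.1264, 0.1094]
tool_rot: [0.756, 0.655, -0.0, 0.0]
ft_force: [0.5, -0.7, -0.6]
grip_width: 0.0497
grip_force: 0.0
```

```bash
python3 plan.py 629,124,17,-8; cat > wl.py <<'E'
import sys;from rig import robot;from h import *
o=robot.get_obs();c=robot.camera("wrist");pickle.dump((o,c),open(sys.argv[1]+".pkl","wb"));cv2.imwrite(f"pics/{sys.argv[1]}.png",c["frame"][:,:,::-1])
c["extrinsics"]=wext(o,c)
h=cv2.cvtColor(c["frame"],cv2.COLOR_RGB2HSV).astype(int)
F={"silver":lambda i,h:(h[...,2]>215)&(h[...,1]<22),"brass":lambda i,h:(h[...,0]>15)&(h[...,0]<32)&(h[...,1]>90),"copper":lambda i,h:(i[...,0]-i[...,2]>60),"punch":lambda i,h:(h[...,1]<40)}
print(blob(c,tuple(map(int,sys.argv[3].split(","))),F[sys.argv[2]],float(sys.argv[4])))
E
python3 wl.py w2 silver 200,120,440,280 .011
```

```text
t7.8 [0.6297 0.1264 0.1094] yaw -8.2 q6 0.17 w 0.0497 F 0.0 [ 0.5 -0.7 -0.6] tilt [-0.01 -0.01]
shift [-0.25 -0.04  9.24]: 3 rows of [-0.08 -0.01  3.08]
(np.int32(1896), array([631.4, 123.5,  31. ,  28.6]), -82.2, array([630.7, 123.7]))
```

View pics/w2.png

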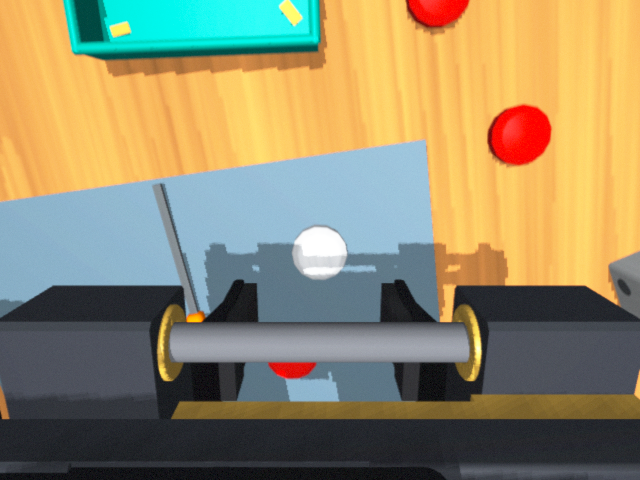

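The white button is at (320,252), centred between the jaws, and the red look-alike at (292,365) is outside the fingers' path. Descending.

Request:
move_arm:
  commands:
    - {"hand": 5, "travel": [-0.2, 0, 3], "twist": [0, 0, 0]}
    - {"hand": 5, "travel": [0, 0, 3], "twist": [0, 0, 0]}
    - {"hand": 5, "travel": [0, 0, 2], "twist": [0, 0, 0]}
    - {"hand": 5, "travel": [0, 0, 1.2], "twist": [0, 0, 0]}
    - {"hand": 5, "travel": [0, 0, 0], "twist": [0, 0, 0]}

```text
time: 8.3
position: [0.6294, 0.1198, 0.016]
tool_rot: [0.758, 0.652, -0.001, -0.001]
ft_force: [0.2, -0.7, -0.2]
grip_width: 0.0504
grip_force: 0.0
```

Request:
move_arm:
  commands:
    - {"hand": 2.8, "travel": [0, 0, 0], "twist": [0, 0, 0]}
    - {"hand": 2.8, "travel": [0, 0, 0], "twist": [0, 0, 0]}
    - {"hand": 2.8, "travel": [0, 0, 0], "twist": [0, 0, 0]}
    - {"hand": 2.8, "travel": [0, 0, 0], "twist": [0, 0, 0]}
    - {"hand": 2.8, "travel": [0, 0, 0], "twist": [0, 0, 0]}

```text
time: 8.72
position: [0.6302, 0.1215, 0.0184]
tool_rot: [0.757, 0.654, 0.0, 0.0]
ft_force: [-0.8, -1.9, 2.8]
grip_width: 0.0313
grip_force: 30.0
```

```bash
python3 plan.py 629,124,110,-8 577,-317,110,-8 577,-317,23,-8
```

```text
t8.7 [0.6302 0.1215 0.0184] yaw -8.4 q6 0.16 w 0.0313 F 30.0 [-0.8 -1.9  2.8] tilt [ 0.05 -0.03]
shift [ 0.23 -0.16 -9.16]: 3 rows of [ 0.08 -0.05 -3.05]
shift [-44.39   1.26  -0.  ]: 12 rows of [-3.7   0.11 -0.  ]
shift [0.  0.  8.7]: 3 rows of [0.  0.  2.9]
```

Request:
move_arm:
  commands:
    - {"hand": 2.8, "travel": [0, 0, 0], "twist": [0, 0, 0]}
    - {"hand": 2.8, "travel": [0, 0, 0], "twist": [0, 0, 0]}
    - {"hand": 2.8, "travel": [0, 0, -1], "twist": [0, 0, 0]}
    - {"hand": 2.8, "travel": [0, 0, -1.5], "twist": [0, 0, 0]}
    - {"hand": 2.8, "travel": [0, 0, 0], "twist": [0, 0, 0]}

```text
time: 9.13
position: [0.6316, 0.1223, 0.045]
tool_rot: [0.757, 0.654, 0.002, 0.001]
ft_force: [0.9, 0.5, -1.6]
grip_width: 0.0314
grip_force: 30.0
```

```bash
python3 wl.py w3 silver 200,100,440,340 .03; python3 plan.py 630,122,110,-8
```

```text
(np.int32(2450), array([633.7, 123.7,  29.4,  18.4]), -8.5, array([632.9, 122.9]))
t9.2 [0.6312 0.1222 0.044 ] yaw -8.4 q6 0.16 w 0.0317 F 30.0 [ 0.1 -0.1 -2.2] tilt [0.21 0.03]
shift [-0.04 -0.12 -6.6 ]: 2 rows of [-0.02 -0.06 -3.3 ]
```

View pics/w3.png

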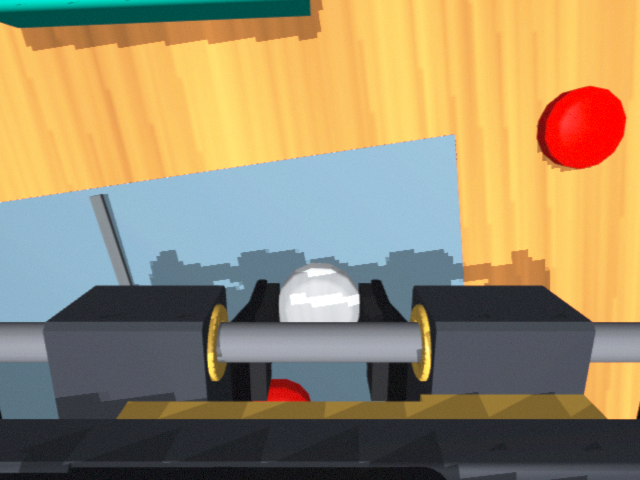

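The button is lifted and held level between the pads at (320,292). Carrying it to lilac.

Request:
move_arm:
  commands:
    - {"hand": 2.8, "travel": [0, 0, -3.3], "twist": [0, 0, 0]}
    - {"hand": 2.8, "travel": [0, 0, -3.3], "twist": [0, 0, 0]}
    - {"hand": 2.8, "travel": [-3.7, 0.1, 0], "twist": [0, 0, 0]}
    - {"hand": 2.8, "travel": [-3.7, 0.1, 0], "twist": [0, 0, 0]}
    - {"hand": 2.8, "travel": [-3.7, 0.1, 0], "twist": [0, 0, 0]}

```text
time: 9.6
position: [0.6167, 0.0115, 0.1088]
tool_rot: [0.756, 0.655, 0.0, 0.0]
ft_force: [0.6, 0.4, -1.0]
grip_width: 0.0313
grip_force: 30.0
```

Request:
move_arm:
  commands:
    - {"hand": 2.8, "travel": [-3.7, 0.1, 0], "twist": [0, 0, 0]}
    - {"hand": 2.8, "travel": [-3.7, 0.1, 0], "twist": [0, 0, 0]}
    - {"hand": 2.8, "travel": [-3.7, 0.1, 0], "twist": [0, 0, 0]}
    - {"hand": 2.8, "travel": [-3.7, 0.1, 0], "twist": [0, 0, 0]}
    - {"hand": 2.8, "travel": [-3.7, 0.1, 0], "twist": [0, 0, 0]}

```text
time: 10.02
position: [0.5941, -0.1735, 0.1078]
tool_rot: [0.757, 0.654, -0.0, -0.001]
ft_force: [0.5, -0.3, -1.3]
grip_width: 0.0315
grip_force: 30.0
```

Request:
move_arm:
  commands:
    - {"hand": 2.8, "travel": [-3.7, 0.1, 0], "twist": [0, 0, 0]}
    - {"hand": 2.8, "travel": [-3.7, 0.1, 0], "twist": [0, 0, 0]}
    - {"hand": 2.8, "travel": [-3.7, 0, 0], "twist": [0, 0, 0]}
    - {"hand": 2.8, "travel": [-3.5, 0, 0], "twist": [0, 0, 0]}
    - {"hand": 2.8, "travel": [0, 0, 0], "twist": [0, 0, 0]}

```text
time: 10.43
position: [0.5751, -0.3249, 0.1082]
tool_rot: [0.759, 0.652, -0.001, 0.003]
ft_force: [-0.4, 0.5, -1.9]
grip_width: 0.0316
grip_force: 30.0
```

Request:
move_arm:
  commands:
    - {"hand": 2.8, "travel": [0, 0, 0], "twist": [0, 0, 0]}
    - {"hand": 2.8, "travel": [0, 0, 0], "twist": [0, 0, 0]}
    - {"hand": 2.8, "travel": [0, 0, 0], "twist": [0, 0, 0]}

```text
time: 10.68
position: [0.5753, -0.3151, 0.1078]
tool_rot: [0.756, 0.654, 0.0, -0.001]
ft_force: [1.0, 0.3, -1.1]
grip_width: 0.0316
grip_force: 30.0
```

```bash
python3 wl.py w4 silver 200,100,440,340 .03; python3 plan.py 577,-317,23,-8
```

```text
(np.int32(2561), array([ 581.1, -269.7,   58.8,   11.9]), -8.3, array([ 582.6, -269.8]))
t10.7 [ 0.5755 -0.315   0.1081] yaw -8.3 q6 -0.53 w 0.0315 F 30.0 [ 0.5  0.8 -1. ] tilt [-0.07  0.08]
shift [-0.17  0.17  8.51]: 3 rows of [-0.06  0.06  2.84]
```

View pics/w4.png

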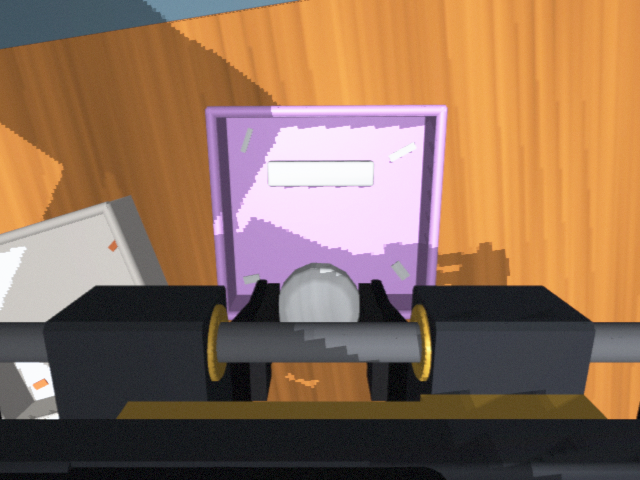

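The bar is flat and square in the lilac pan at (320,173), and the button hangs above the pan's near half. Setting it down.

Request:
move_arm:
  commands:
    - {"hand": 2.8, "travel": [0, 0.2, 2.8], "twist": [0, 0, 0]}
    - {"hand": 2.8, "travel": [0.1, 0, 2.8], "twist": [0, 0, 0]}
    - {"hand": 2.8, "travel": [0, 0, 1.9], "twist": [0, 0, 0]}
    - {"hand": 2.8, "travel": [0, 0, 1], "twist": [0, 0, 0]}
    - {"hand": 2.8, "travel": [0, 0, 0], "twist": [0, 0, 0]}

```text
time: 11.15
position: [0.5773, -0.3141, 0.0222]
tool_rot: [0.756, 0.654, -0.0, -0.002]
ft_force: [0.5, 0.6, -0.9]
grip_width: 0.0319
grip_force: 30.0
```

Request:
move_arm:
  commands:
    - {"hand": 4.2, "travel": [0, 0, 0], "twist": [0, 0, 0]}
    - {"hand": 4.2, "travel": [0, 0, 0], "twist": [0, 0, 0]}
    - {"hand": 4.2, "travel": [0, 0, 0], "twist": [0, 0, 0]}
    - {"hand": 4.2, "travel": [0, 0, -1.5], "twist": [0, 0, 0]}
    - {"hand": 4.2, "travel": [0, 0, -3.5], "twist": [0, 0, 0]}

```text
time: 11.57
position: [0.5751, -0.3142, 0.0703]
tool_rot: [0.757, 0.654, -0.001, -0.004]
ft_force: [0.8, 1.1, -0.5]
grip_width: 0.0415
grip_force: 0.0
```

```bash
python3 plan.py 577,-317,110,-8 457,-133,110,-8 457,-133,26,-8
```

```text
t11.6 [ 0.5751 -0.3142  0.0703] yaw -8.4 q6 -0.52 w 0.0415 F 0.0 [ 0.8  1.1 -0.5] tilt [-0.4   0.32]
shift [-0.25  0.23 -3.97]: 2 rows of [-0.13  0.11 -1.99]
shift [ 16.46 -14.54  -0.  ]: 6 rows of [ 2.74 -2.42 -0.  ]
shift [0.  0.  8.4]: 3 rows of [0.  0.  2.8]
```

Request:
move_arm:
  commands:
    - {"hand": 5, "travel": [0, 0, -2], "twist": [0, 0, 0]}
    - {"hand": 5, "travel": [0, 0, -2], "twist": [0, 0, 0]}
    - {"hand": 5, "travel": [2.7, -2.4, 0], "twist": [0, 0, 0]}
    - {"hand": 5, "travel": [2.7, -2.4, 0], "twist": [0, 0, 0]}
    - {"hand": 5, "travel": [2.7, -2.4, 0], "twist": [0, 0, 0]}

```text
time: 11.98
position: [0.5182, -0.2254, 0.1151]
tool_rot: [0.757, 0.653, 0.001, 0.002]
ft_force: [-0.6, 0.5, -0.3]
grip_width: 0.0497
grip_force: 0.0
```

Request:
move_arm:
  commands:
    - {"hand": 5, "travel": [2.7, -2.4, 0], "twist": [0, 0, 0]}
    - {"hand": 5, "travel": [2.7, -2.4, 0], "twist": [0, 0, 0]}
    - {"hand": 5, "travel": [2.7, -2.4, 0], "twist": [0, 0, 0]}
    - {"hand": 5, "travel": [0, 0, 0], "twist": [0, 0, 0]}
    - {"hand": 5, "travel": [0, 0, 0], "twist": [0, 0, 0]}

```text
time: 12.4
position: [0.4577, -0.1333, 0.1144]
tool_rot: [0.756, 0.655, -0.0, -0.0]
ft_force: [0.6, -0.6, -0.3]
grip_width: 0.0497
grip_force: 0.0
```

```bash
python3 wl.py w5 brass 240,180,400,285 .02; python3 plan.py 457,-133,26,-8
```

```text
(np.int32(1698), array([ 458.6, -133. ,   36. ,   31.2]), 81.7, array([ 458.6, -133.8]))
t12.4 [ 0.4597 -0.1351  0.1145] yaw -8.3 q6 -0.37 w 0.0499 F 0.0 [ 0.3 -1.2  1.6] tilt [ 0.15 -0.09]
shift [ 0.17 -0.29  8.85]: 3 rows of [ 0.06 -0.1   2.95]
```

View pics/w5.png

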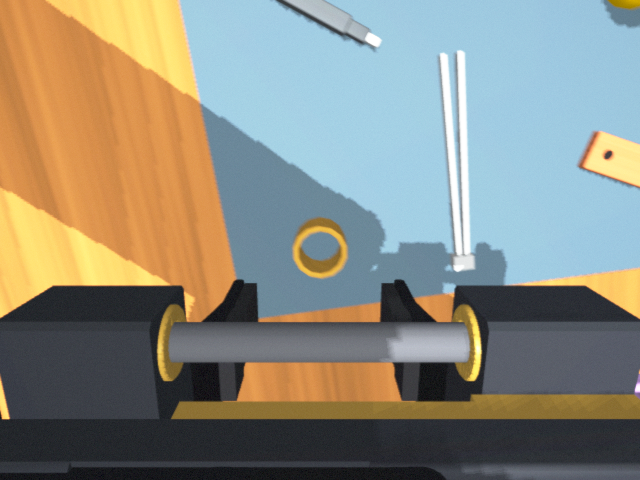

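The brass tube is at (320,248), centred between the jaws, with the tweezers well to the right. Descending.

Request:
move_arm:
  commands:
    - {"hand": 5, "travel": [0, -0.1, 3], "twist": [0, 0, 0]}
    - {"hand": 5, "travel": [0, 0, 3], "twist": [0, 0, 0]}
    - {"hand": 5, "travel": [0, 0, 2.5], "twist": [0, 0, 0]}
    - {"hand": 5, "travel": [0, 0, 1], "twist": [0, 0, 0]}
    - {"hand": 5, "travel": [0, 0, 0], "twist": [0, 0, 0]}

```text
time: 12.87
position: [0.4581, -0.1358, 0.0167]
tool_rot: [0.757, 0.653, -0.0, -0.001]
ft_force: [0.2, 1.1, -1.3]
grip_width: 0.05
grip_force: 0.0
```

Request:
move_arm:
  commands:
    - {"hand": 2.5, "travel": [0, 0, 0], "twist": [0, 0, 0]}
    - {"hand": 2.5, "travel": [0, 0, 0], "twist": [0, 0, 0]}
    - {"hand": 2.5, "travel": [0, 0, 0], "twist": [0, 0, 0]}
    - {"hand": 2.5, "travel": [0, 0, 0], "twist": [0, 0, 0]}
    - {"hand": 2.5, "travel": [0, 0, 0], "twist": [0, 0, 0]}

```text
time: 13.28
position: [0.4584, -0.1353, 0.0197]
tool_rot: [0.757, 0.654, 0.0, 0.001]
ft_force: [-0.5, -0.4, 5.0]
grip_width: 0.0305
grip_force: 30.0
```

Request:
move_arm:
  commands:
    - {"hand": 2.5, "travel": [0, 0, 0], "twist": [0, 0, 0]}
    - {"hand": 2.5, "travel": [0, 0, 0], "twist": [0, 0, 0]}

```text
time: 13.45
position: [0.4585, -0.1353, 0.0197]
tool_rot: [0.757, 0.654, 0.0, 0.001]
ft_force: [-0.4, -1.2, 6.2]
grip_width: 0.0307
grip_force: 30.0
```

```bash
python3 plan.py 458,-134,125,-8 590,297,125,-8 590,297,25,-8
```

```text
t13.4 [ 0.4585 -0.1353  0.0197] yaw -8.3 q6 -0.38 w 0.0307 F 30.0 [-0.4 -1.2  6.2] tilt [ 0.12 -0.07]
shift [  0.12  -0.07 -10.53]: 3 rows of [ 0.04 -0.02 -3.51]
shift [44.56  6.81 -0.  ]: 12 rows of [ 3.71  0.57 -0.  ]
shift [ 0.  0. 10.]: 3 rows of [0.   0.   3.33]
```

Request:
move_arm:
  commands:
    - {"hand": 2.5, "travel": [0, 0, -3.5], "twist": [0, 0, 0]}
    - {"hand": 2.5, "travel": [0, 0, -3.5], "twist": [0, 0, 0]}
    - {"hand": 2.5, "travel": [0, 0, -3.5], "twist": [0, 0, 0]}
    - {"hand": 2.5, "travel": [3.7, 0.6, 0], "twist": [0, 0, 0]}
    - {"hand": 2.5, "travel": [3.7, 0.6, 0], "twist": [0, 0, 0]}

```text
time: 13.87
position: [0.4826, -0.0649, 0.1263]
tool_rot: [0.758, 0.652, 0.002, 0.003]
ft_force: [0.9, 1.4, -1.2]
grip_width: 0.0305
grip_force: 30.0
```

Request:
move_arm:
  commands:
    - {"hand": 2.5, "travel": [3.7, 0.6, 0], "twist": [0, 0, 0]}
    - {"hand": 2.5, "travel": [3.7, 0.6, 0], "twist": [0, 0, 0]}
    - {"hand": 2.5, "travel": [3.7, 0.6, 0], "twist": [0, 0, 0]}
    - {"hand": 2.5, "travel": [3.7, 0.6, 0], "twist": [0, 0, 0]}
    - {"hand": 2.5, "travel": [3.7, 0.6, 0], "twist": [0, 0, 0]}

```text
time: 14.28
position: [0.5369, 0.1172, 0.1239]
tool_rot: [0.757, 0.654, 0.0, 0.0]
ft_force: [0.3, 0.2, -1.5]
grip_width: 0.0305
grip_force: 30.0
```

Request:
move_arm:
  commands:
    - {"hand": 2.5, "travel": [3.7, 0.6, 0], "twist": [0, 0, 0]}
    - {"hand": 2.5, "travel": [3.7, 0.5, 0], "twist": [0, 0, 0]}
    - {"hand": 2.5, "travel": [3.7, 0.5, 0], "twist": [0, 0, 0]}
    - {"hand": 2.5, "travel": [3.7, 0.5, 0], "twist": [0, 0, 0]}
    - {"hand": 2.5, "travel": [3.7, 0.5, 0], "twist": [0, 0, 0]}

```text
time: 14.7
position: [0.5893, 0.2965, 0.1237]
tool_rot: [0.757, 0.654, -0.0, -0.0]
ft_force: [1.0, -1.0, -0.0]
grip_width: 0.0306
grip_force: 30.0
```

Request:
move_arm:
  commands:
    - {"hand": 2.5, "travel": [0, 0, 0], "twist": [0, 0, 0]}
    - {"hand": 2.5, "travel": [0, 0, 0], "twist": [0, 0, 0]}
    - {"hand": 2.5, "travel": [0, 0, 0], "twist": [0, 0, 0]}

```text
time: 14.95
position: [0.5885, 0.2942, 0.1231]
tool_rot: [0.756, 0.654, -0.001, -0.0]
ft_force: [-0.1, -0.3, -0.5]
grip_width: 0.0305
grip_force: 30.0
```

```bash
python3 plan.py 590,297,25,-8
```

```text
t14.9 [0.5885 0.2942 0.1231] yaw -8.3 q6 0.44 w 0.0305 F 30.0 [-0.1 -0.3 -0.5] tilt [-0.1  -0.06]
shift [0.3  0.11 9.81]: 3 rows of [0.1  0.04 3.27]
```

Request:
move_arm:
  commands:
    - {"hand": 2.5, "travel": [0.1, 0, 3.3], "twist": [0, 0, 0]}
    - {"hand": 2.5, "travel": [0, 0, 3.3], "twist": [0, 0, 0]}
    - {"hand": 2.5, "travel": [0, 0, 2.2], "twist": [0, 0, 0]}
    - {"hand": 2.5, "travel": [0, 0, 1], "twist": [0, 0, 0]}
    - {"hand": 2.5, "travel": [0, 0, 0], "twist": [0, 0, 0]}

```text
time: 15.37
position: [0.5881, 0.2933, 0.0242]
tool_rot: [0.757, 0.653, -0.002, -0.001]
ft_force: [0.5, -0.0, -1.9]
grip_width: 0.0305
grip_force: 30.0
```

Request:
move_arm:
  commands:
    - {"hand": 4.2, "travel": [0, 0, 0], "twist": [0, 0, 0]}
    - {"hand": 4.2, "travel": [0, 0, 0], "twist": [0, 0, 0]}
    - {"hand": 4.2, "travel": [0, 0, 0], "twist": [0, 0, 0]}
    - {"hand": 4.2, "travel": [0, 0, -1.5], "twist": [0, 0, 0]}
    - {"hand": 4.2, "travel": [0, 0, -3.5], "twist": [0, 0, 0]}

```text
time: 15.78
position: [0.5865, 0.2941, 0.0722]
tool_rot: [0.757, 0.654, -0.004, -0.002]
ft_force: [-0.3, -0.1, -0.2]
grip_width: 0.0415
grip_force: 0.0
```

```bash
python3 plan.py 589,294,125,64 648,-112,125,64 648,-112,17,64
```

```text
t15.8 [0.5865 0.2941 0.0722] yaw -8.4 q6 0.44 w 0.0415 F 0.0 [-0.3 -0.1 -0.2] tilt [-0.52 -0.16]
turn: 11 rows twist z -6.58
shift [-0.23  0.1  -5.28]: 2 rows of [-0.11  0.05 -2.64]
shift [-23.1 -33.9  -0. ]: 11 rows of [-2.1  -3.08 -0.  ]
shift [ 0.   0.  10.8]: 3 rows of [0.  0.  3.6]
```

Request:
move_arm:
  commands:
    - {"hand": 5, "travel": [0, 0, -2.5], "twist": [0, 0, -6.6]}
    - {"hand": 5, "travel": [0, 0, -2.7], "twist": [0, 0, -6.6]}
    - {"hand": 5, "travel": [0, 0, 0], "twist": [0, 0, -6.6]}
    - {"hand": 5, "travel": [0, 0, 0], "twist": [0, 0, -6.6]}
    - {"hand": 5, "travel": [0, 0, 0], "twist": [0, 0, -6.6]}

```text
time: 16.2
position: [0.5904, 0.2955, 0.1296]
tool_rot: [0.538, 0.843, 0.001, 0.001]
ft_force: [0.9, -0.3, -1.3]
grip_width: 0.0494
grip_force: 0.0
```

Request:
move_arm:
  commands:
    - {"hand": 5, "travel": [0, 0, 0], "twist": [0, 0, -6.6]}
    - {"hand": 5, "travel": [0, 0, 0], "twist": [0, 0, -6.6]}
    - {"hand": 5, "travel": [0, 0, 0], "twist": [0, 0, -6.6]}
    - {"hand": 5, "travel": [0, 0, 0], "twist": [0, 0, -6.6]}
    - {"hand": 5, "travel": [0, 0, 0], "twist": [0, 0, -6.6]}

```text
time: 16.62
position: [0.59, 0.2954, 0.1285]
tool_rot: [0.276, 0.961, 0.0, 0.001]
ft_force: [-0.4, 0.1, 0.2]
grip_width: 0.0504
grip_force: 0.0
```

Request:
move_arm:
  commands:
    - {"hand": 5, "travel": [0, 0, 0], "twist": [0, 0, -6.6]}
    - {"hand": 5, "travel": [-2.1, -3.1, 0], "twist": [0, 0, 0]}
    - {"hand": 5, "travel": [-2.1, -3.1, 0], "twist": [0, 0, 0]}
    - {"hand": 5, "travel": [-2.1, -3.1, 0], "twist": [0, 0, 0]}
    - {"hand": 5, "travel": [-2.1, -3.1, 0], "twist": [0, 0, 0]}

```text
time: 17.03
position: [0.6118, 0.1461, 0.1285]
tool_rot: [0.222, 0.975, 0.0, 0.001]
ft_force: [1.3, 0.2, 0.1]
grip_width: 0.0502
grip_force: 0.0
```

Request:
move_arm:
  commands:
    - {"hand": 5, "travel": [-2.1, -3.1, 0], "twist": [0, 0, 0]}
    - {"hand": 5, "travel": [-2.1, -3.1, 0], "twist": [0, 0, 0]}
    - {"hand": 5, "travel": [-2.1, -3.1, 0], "twist": [0, 0, 0]}
    - {"hand": 5, "travel": [-2.1, -3.1, 0], "twist": [0, 0, 0]}
    - {"hand": 5, "travel": [-2.1, -3.1, 0], "twist": [0, 0, 0]}

```text
time: 17.45
position: [0.639, -0.04, 0.1286]
tool_rot: [0.223, 0.975, 0.0, 0.001]
ft_force: [0.8, 0.8, 0.5]
grip_width: 0.0496
grip_force: 0.0
```

Request:
move_arm:
  commands:
    - {"hand": 5, "travel": [-2.1, -3, 0], "twist": [0, 0, 0]}
    - {"hand": 5, "travel": [-2.1, -3, 0], "twist": [0, 0, 0]}
    - {"hand": 5, "travel": [0, 0, 0], "twist": [0, 0, 0]}
    - {"hand": 5, "travel": [0, 0, 0], "twist": [0, 0, 0]}
    - {"hand": 5, "travel": [0, 0, 0], "twist": [0, 0, 0]}

```text
time: 17.87
position: [0.6501, -0.11, 0.1279]
tool_rot: [0.223, 0.975, 0.0, -0.0]
ft_force: [-0.6, -0.1, 0.5]
grip_width: 0.0501
grip_force: 0.0
```

```bash
python3 wl.py w6 copper 240,180,400,285 .008; python3 plan.py 648,-112,17,64
```

```text
(np.int32(2985), array([ 648.4, -112. ,   60. ,   21.8]), -26.6, array([ 647.3, -111.7]))
t17.9 [ 0.6499 -0.1091  0.1278] yaw 64.3 q6 -1.46 w 0.0501 F 0.0 [-0.4 -0.2  0.4] tilt [-0.03  0.04]
shift [ 0.05 -0.34 11.08]: 3 rows of [ 0.02 -0.11  3.69]
```

View pics/w6.png

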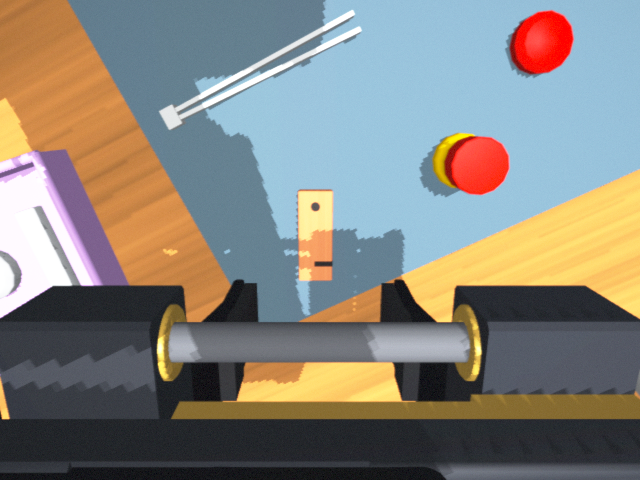

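The copper piece, with its saw cut, is at (316,235), upright in the picture and aligned with the jaws. The jar at (470,165) is clear, and at the left edge the button and bar lie side by side in lilac. Descending.

Request:
move_arm:
  commands:
    - {"hand": 5, "travel": [0, -0.3, 3.5], "twist": [0, 0, 0]}
    - {"hand": 5, "travel": [0, 0, 3.5], "twist": [0, 0, 0]}
    - {"hand": 5, "travel": [0, 0, 3], "twist": [0, 0, 0]}
    - {"hand": 5, "travel": [0, 0, 1.1], "twist": [0, 0, 0]}
    - {"hand": 5, "travel": [0, 0, 0], "twist": [0, 0, 0]}

```text
time: 18.33
position: [0.6477, -0.1105, 0.016]
tool_rot: [0.222, 0.975, 0.0, -0.002]
ft_force: [0.2, -0.2, -0.6]
grip_width: 0.0502
grip_force: 0.0
```

Request:
move_arm:
  commands:
    - {"hand": 1.6, "travel": [0, 0, 0], "twist": [0, 0, 0]}
    - {"hand": 1.6, "travel": [0, 0, 0], "twist": [0, 0, 0]}
    - {"hand": 1.6, "travel": [0, 0, 0], "twist": [0, 0, 0]}
    - {"hand": 1.6, "travel": [0, 0, 0], "twist": [0, 0, 0]}
    - {"hand": 1.6, "travel": [0, 0, 0], "twist": [0, 0, 0]}

```text
time: 18.75
position: [0.6494, -0.1127, 0.017]
tool_rot: [0.223, 0.975, -0.0, 0.0]
ft_force: [0.5, 1.4, 0.6]
grip_width: 0.0244
grip_force: 0.0
```

Request:
move_arm:
  commands:
    - {"hand": 1.6, "travel": [0, 0, 0], "twist": [0, 0, 0]}
    - {"hand": 1.6, "travel": [0, 0, 0], "twist": [0, 0, 0]}
    - {"hand": 1.6, "travel": [0, 0, 0], "twist": [0, 0, 0]}

```text
time: 19.0
position: [0.6494, -0.1128, 0.0169]
tool_rot: [0.223, 0.975, 0.0, 0.0]
ft_force: [0.1, 0.8, 2.0]
grip_width: 0.0214
grip_force: 30.0
```

```bash
python3 plan.py 648,-112,125,8 416,-336,125,8 416,-336,24,8
```

```text
t19.0 [ 0.6494 -0.1128  0.0169] yaw 64.2 q6 -1.46 w 0.0214 F 30.0 [0.1 0.8 2. ] tilt [0.03 0.01]
turn: 9 rows twist z 6.25
shift [  0.1   -0.13 -10.81]: 3 rows of [ 0.03 -0.04 -3.6 ]
shift [-18.95 -26.09  -0.  ]: 9 rows of [-2.11 -2.9  -0.  ]
shift [ 0.   0.  10.1]: 3 rows of [0.   0.   3.37]
```

Request:
move_arm:
  commands:
    - {"hand": 1.6, "travel": [0, 0, -3.6], "twist": [0, 0, 0]}
    - {"hand": 1.6, "travel": [0, 0, -3.6], "twist": [0, 0, 6.3]}
    - {"hand": 1.6, "travel": [0, 0, -3.6], "twist": [0, 0, 6.2]}
    - {"hand": 1.6, "travel": [0, 0, 0], "twist": [0, 0, 6.3]}
    - {"hand": 1.6, "travel": [0, 0, 0], "twist": [0, 0, 6.2]}

```text
time: 19.42
position: [0.6511, -0.1138, 0.1278]
tool_rot: [0.431, 0.902, 0.0, 0.003]
ft_force: [-1.2, 1.4, -2.0]
grip_width: 0.0212
grip_force: 30.0
```

Request:
move_arm:
  commands:
    - {"hand": 1.6, "travel": [0, 0, 0], "twist": [0, 0, 6.3]}
    - {"hand": 1.6, "travel": [0, 0, 0], "twist": [0, 0, 6.2]}
    - {"hand": 1.6, "travel": [0, 0, 0], "twist": [0, 0, 6.3]}
    - {"hand": 1.6, "travel": [0, 0, 0], "twist": [0, 0, 6.2]}
    - {"hand": 1.6, "travel": [0, 0, 0], "twist": [0, 0, 6.2]}

```text
time: 19.83
position: [0.6487, -0.113, 0.1241]
tool_rot: [0.658, 0.753, -0.0, -0.0]
ft_force: [0.8, 0.1, -1.0]
grip_width: 0.0211
grip_force: 30.0
```

Request:
move_arm:
  commands:
    - {"hand": 1.6, "travel": [-2.1, -2.9, 0], "twist": [0, 0, 0]}
    - {"hand": 1.6, "travel": [-2.1, -2.9, 0], "twist": [0, 0, 0]}
    - {"hand": 1.6, "travel": [-2.1, -2.9, 0], "twist": [0, 0, 0]}
    - {"hand": 1.6, "travel": [-2.1, -2.9, 0], "twist": [0, 0, 0]}
    - {"hand": 1.6, "travel": [-2.1, -2.9, 0], "twist": [0, 0, 0]}

```text
time: 20.25
position: [0.5188, -0.2379, 0.1243]
tool_rot: [0.656, 0.755, -0.0, -0.0]
ft_force: [0.1, 0.9, -0.4]
grip_width: 0.0213
grip_force: 30.0
```

Request:
move_arm:
  commands:
    - {"hand": 1.6, "travel": [-2.1, -2.9, 0], "twist": [0, 0, 0]}
    - {"hand": 1.6, "travel": [-2.1, -2.9, 0], "twist": [0, 0, 0]}
    - {"hand": 1.6, "travel": [-2.1, -2.9, 0], "twist": [0, 0, 0]}
    - {"hand": 1.6, "travel": [-2.1, -2.9, 0], "twist": [0, 0, 0]}
    - {"hand": 1.6, "travel": [0, 0, 0], "twist": [0, 0, 0]}

```text
time: 20.67
position: [0.4133, -0.3411, 0.1244]
tool_rot: [0.658, 0.753, -0.001, 0.0]
ft_force: [-0.6, 1.1, -0.3]
grip_width: 0.0215
grip_force: 30.0
```

Request:
move_arm:
  commands:
    - {"hand": 1.6, "travel": [0, 0, 0], "twist": [0, 0, 0]}
    - {"hand": 1.6, "travel": [0, 0, 0], "twist": [0, 0, 0]}
    - {"hand": 1.6, "travel": [0, 0, 0], "twist": [0, 0, 0]}

```text
time: 20.92
position: [0.4177, -0.3357, 0.1244]
tool_rot: [0.655, 0.755, 0.0, -0.0]
ft_force: [0.1, -0.0, -0.1]
grip_width: 0.0213
grip_force: 30.0
```

```bash
python3 plan.py 416,-336,22,8
```

```text
t20.9 [ 0.4177 -0.3357  0.1244] yaw 8.1 q6 -1.03 w 0.0213 F 30.0 [ 0.1 -0.  -0.1] tilt [-0.01  0.03]
shift [-0.   -0.17 10.24]: 3 rows of [-0.   -0.06  3.41]
```

Request:
move_arm:
  commands:
    - {"hand": 1.6, "travel": [0, -0.1, 3.4], "twist": [0, 0, 0]}
    - {"hand": 1.6, "travel": [0, 0, 3.4], "twist": [0, 0, 0]}
    - {"hand": 1.6, "travel": [0, 0, 2.4], "twist": [0, 0, 0]}
    - {"hand": 1.6, "travel": [0, 0, 1], "twist": [0, 0, 0]}
    - {"hand": 1.6, "travel": [0, 0, 0], "twist": [0, 0, 0]}

```text
time: 21.33
position: [0.4164, -0.3348, 0.021]
tool_rot: [0.655, 0.756, 0.0, -0.002]
ft_force: [0.5, 0.3, -0.9]
grip_width: 0.0214
grip_force: 30.0
```

Request:
move_arm:
  commands:
    - {"hand": 3.2, "travel": [0, 0, 0], "twist": [0, 0, 0]}
    - {"hand": 3.2, "travel": [0, 0, 0], "twist": [0, 0, 0]}
    - {"hand": 3.2, "travel": [0, 0, 0], "twist": [0, 0, 0]}
    - {"hand": 3.2, "travel": [0, 0, -1.5], "twist": [0, 0, 0]}
    - {"hand": 3.2, "travel": [0, 0, -3.5], "twist": [0, 0, 0]}

```text
time: 21.75
position: [0.4147, -0.3348, 0.0706]
tool_rot: [0.656, 0.755, 0.001, -0.004]
ft_force: [-0.2, -0.7, -0.5]
grip_width: 0.0313
grip_force: 0.0
```

Request:
move_arm:
  commands:
    - {"hand": 5, "travel": [0, 0, -3], "twist": [0, 0, 0]}
    - {"hand": 5, "travel": [0, 0, -2], "twist": [0, 0, 0]}
    - {"hand": 5, "travel": [0, 0, 0], "twist": [0, 0, 0]}

```text
time: 22.0
position: [0.4185, -0.339, 0.1276]
tool_rot: [0.656, 0.755, -0.001, 0.005]
ft_force: [-0.1, 1.0, -0.0]
grip_width: 0.0443
grip_force: 0.0
```

```bash
python3 plan.py 467,1,120,55 467,1,17,55
```

```text
t22.0 [ 0.4185 -0.339   0.1276] yaw 8.1 q6 -1.03 w 0.0443 F 0.0 [-0.1  1.  -0. ] tilt [ 0.38 -0.47]
turn: 7 rows twist z -6.70
shift [15.53 30.64  0.76]: 9 rows of [1.73 3.4  0.08]
shift [ 0.   0.  10.3]: 3 rows of [0.   0.   3.43]
```

Request:
move_arm:
  commands:
    - {"hand": 5, "travel": [0, 0, 0], "twist": [0, 0, -6.7]}
    - {"hand": 5, "travel": [0, 0, 0], "twist": [0, 0, -6.7]}
    - {"hand": 5, "travel": [0, 0, 0], "twist": [0, 0, -6.7]}
    - {"hand": 5, "travel": [0, 0, 0], "twist": [0, 0, -6.7]}
    - {"hand": 5, "travel": [0, 0, 0], "twist": [0, 0, -6.7]}

```text
time: 22.42
position: [0.4161, -0.3364, 0.1226]
tool_rot: [0.408, 0.913, -0.0, 0.0]
ft_force: [0.6, -0.8, -1.0]
grip_width: 0.0503
grip_force: 0.0
```

Request:
move_arm:
  commands:
    - {"hand": 5, "travel": [0, 0, 0], "twist": [0, 0, -6.7]}
    - {"hand": 5, "travel": [0, 0, 0], "twist": [0, 0, -6.7]}
    - {"hand": 5, "travel": [1.7, 3.4, 0], "twist": [0, 0, 0]}
    - {"hand": 5, "travel": [1.7, 3.4, 0], "twist": [0, 0, 0]}
    - {"hand": 5, "travel": [1.7, 3.4, 0], "twist": [0, 0, 0]}

```text
time: 22.83
position: [0.4329, -0.2231, 0.1224]
tool_rot: [0.302, 0.953, 0.0, 0.0]
ft_force: [1.0, 0.7, -0.3]
grip_width: 0.0504
grip_force: 0.0
```

Request:
move_arm:
  commands:
    - {"hand": 5, "travel": [1.7, 3.4, 0], "twist": [0, 0, 0]}
    - {"hand": 5, "travel": [1.7, 3.4, 0], "twist": [0, 0, 0]}
    - {"hand": 5, "travel": [1.7, 3.4, 0], "twist": [0, 0, 0]}
    - {"hand": 5, "travel": [1.7, 3.4, 0], "twist": [0, 0, 0]}
    - {"hand": 5, "travel": [1.7, 3.4, 0], "twist": [0, 0, 0]}

```text
time: 23.25
position: [0.4609, -0.0341, 0.1226]
tool_rot: [0.301, 0.954, 0.0, 0.0]
ft_force: [1.3, -0.4, -1.0]
grip_width: 0.0498
grip_force: 0.0
```

Request:
move_arm:
  commands:
    - {"hand": 5, "travel": [1.8, 3.4, 0.6], "twist": [0, 0, 0]}
    - {"hand": 5, "travel": [0, 0, 0], "twist": [0, 0, 0]}
    - {"hand": 5, "travel": [0, 0, 0], "twist": [0, 0, 0]}
    - {"hand": 5, "travel": [0, 0, 0], "twist": [0, 0, 0]}

```text
time: 23.58
position: [0.466, 0.0023, 0.1166]
tool_rot: [0.301, 0.954, -0.0, 0.0]
ft_force: [0.1, 0.3, -1.3]
grip_width: 0.0499
grip_force: 0.0
```

```bash
python3 wl.py w7 punch 250,170,390,278 .008; python3 plan.py 467,1,17,55
```

```text
(np.int32(1569), array([458.2,   7.4,  64.7,   9.1]), -34.8, array([457.8,   8. ]))
t23.6 [0.4661 0.0015 0.1166] yaw 54.9 q6 -1.20 w 0.0499 F 0.0 [-0.3  0.6 -0.3] tilt [ 0.03 -0.02]
shift [-0.11  0.01  9.96]: 3 rows of [-0.04  0.    3.32]
```

View pics/w7.png

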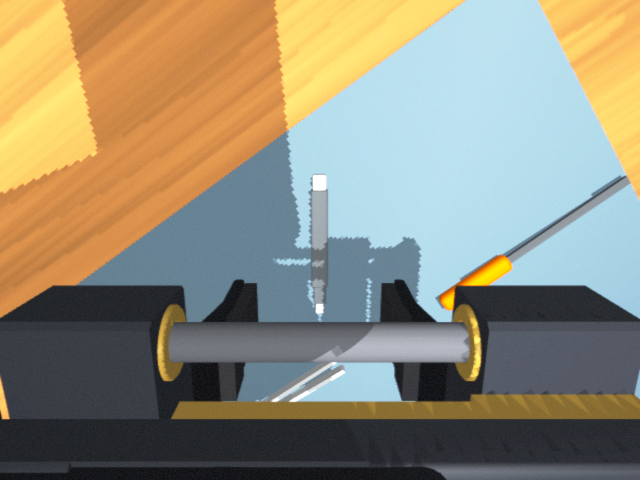

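The punch runs from (319,174) to its tip at (319,316), vertical in the picture and centred. I compute its middle from the two ends.

```bash
python3 - <<'E'
from h import *
o,c=pickle.load(open("w7.pkl","rb"));w=ray(c,[(319,174),(319.5,316)],.007,wext(o,c))
print(w,w.mean(0),np.linalg.norm(w[0]-w[1]))
E
python3 plan.py 467,1,17,55
```

```text
[[ 0.43199874  0.02616291]
 [ 0.50741822 -0.02629884]] [ 4.69708479e-01 -6.79656002e-05] 0.09187129576929484
t23.6 [0.4661 0.0015 0.1166] yaw 54.9 q6 -1.20 w 0.0499 F 0.0 [-0.3  0.6 -0.3] tilt [ 0.03 -0.02]
shift [-0.11  0.01  9.96]: 3 rows of [-0.04  0.    3.32]
```

Request:
move_arm:
  commands:
    - {"hand": 5, "travel": [-0.3, 0, 3.3], "twist": [0, 0, 0]}
    - {"hand": 5, "travel": [0, 0, 3.3], "twist": [0, 0, 0]}
    - {"hand": 5, "travel": [0, 0, 2.3], "twist": [0, 0, 0]}
    - {"hand": 5, "travel": [0, 0, 1], "twist": [0, 0, 0]}
    - {"hand": 5, "travel": [0, 0, 0], "twist": [0, 0, 0]}

```text
time: 24.05
position: [0.4677, -0.0009, 0.016]
tool_rot: [0.303, 0.953, -0.0, -0.002]
ft_force: [-0.1, 0.1, -0.1]
grip_width: 0.0501
grip_force: 0.0
```

Request:
move_arm:
  commands:
    - {"hand": 0.4, "travel": [0, 0, 0], "twist": [0, 0, 0]}
    - {"hand": 0.4, "travel": [0, 0, 0], "twist": [0, 0, 0]}
    - {"hand": 0.4, "travel": [0, 0, 0], "twist": [0, 0, 0]}
    - {"hand": 0.4, "travel": [0, 0, 0], "twist": [0, 0, 0]}
    - {"hand": 0.4, "travel": [0, 0, 0], "twist": [0, 0, 0]}

```text
time: 24.47
position: [0.4689, 0.0005, 0.0185]
tool_rot: [0.301, 0.954, 0.0, 0.001]
ft_force: [-0.3, 0.3, 0.1]
grip_width: 0.0246
grip_force: 0.0
```

Request:
move_arm:
  commands:
    - {"hand": 0.4, "travel": [0, 0, 0], "twist": [0, 0, 0]}
    - {"hand": 0.4, "travel": [0, 0, 0], "twist": [0, 0, 0]}
    - {"hand": 0.4, "travel": [0, 0, 0], "twist": [0, 0, 0]}
    - {"hand": 0.4, "travel": [0, 0, 0], "twist": [0, 0, 0]}

```text
time: 24.8
position: [0.4686, 0.0006, 0.0179]
tool_rot: [0.301, 0.954, 0.0, 0.0]
ft_force: [-0.3, -0.6, 4.5]
grip_width: 0.0092
grip_force: 30.0
```

```bash
python3 plan.py 469,0,120,55 405,329,120,55 405,329,25,55
```

```text
t24.8 [0.4686 0.0006 0.0179] yaw 55.0 q6 -1.20 w 0.0092 F 30.0 [-0.3 -0.6  4.5] tilt [ 0.04 -0.  ]
shift [ -0.07  -0.02 -10.21]: 3 rows of [-0.02 -0.01 -3.4 ]
shift [24.13 23.26 -0.  ]: 9 rows of [ 2.68  2.58 -0.  ]
shift [0.  0.  9.5]: 3 rows of [0.   0.   3.17]
```

Request:
move_arm:
  commands:
    - {"hand": 0.4, "travel": [0, 0, -3.4], "twist": [0, 0, 0]}
    - {"hand": 0.4, "travel": [0, 0, -3.4], "twist": [0, 0, 0]}
    - {"hand": 0.4, "travel": [0, 0, -3.4], "twist": [0, 0, 0]}
    - {"hand": 0.4, "travel": [2.7, 2.6, 0], "twist": [0, 0, 0]}
    - {"hand": 0.4, "travel": [2.7, 2.6, 0], "twist": [0, 0, 0]}

```text
time: 25.22
position: [0.4566, 0.0733, 0.1215]
tool_rot: [0.303, 0.953, 0.001, 0.003]
ft_force: [0.7, 0.8, -0.3]
grip_width: 0.0094
grip_force: 30.0
```

Request:
move_arm:
  commands:
    - {"hand": 0.4, "travel": [2.7, 2.6, 0], "twist": [0, 0, 0]}
    - {"hand": 0.4, "travel": [2.7, 2.6, 0], "twist": [0, 0, 0]}
    - {"hand": 0.4, "travel": [2.7, 2.6, 0], "twist": [0, 0, 0]}
    - {"hand": 0.4, "travel": [2.7, 2.6, 0], "twist": [0, 0, 0]}
    - {"hand": 0.4, "travel": [2.6, 2.5, 0], "twist": [0, 0, 0]}

```text
time: 25.63
position: [0.4173, 0.2584, 0.1193]
tool_rot: [0.301, 0.954, -0.0, -0.0]
ft_force: [1.0, -0.3, -0.2]
grip_width: 0.0091
grip_force: 30.0
```

Request:
move_arm:
  commands:
    - {"hand": 0.4, "travel": [2.6, 2.6, 0], "twist": [0, 0, 0]}
    - {"hand": 0.4, "travel": [2.6, 2.5, 0], "twist": [0, 0, 0]}
    - {"hand": 0.4, "travel": [0, 0, 0], "twist": [0, 0, 0]}
    - {"hand": 0.4, "travel": [0, 0, 0], "twist": [0, 0, 0]}
    - {"hand": 0.4, "travel": [0, 0, 0], "twist": [0, 0, 0]}

```text
time: 26.05
position: [0.4044, 0.3279, 0.1191]
tool_rot: [0.301, 0.954, -0.001, -0.0]
ft_force: [0.4, 0.3, -0.6]
grip_width: 0.0093
grip_force: 30.0
```

```bash
python3 plan.py 405,329,25,55; python3 wl.py w8 punch 250,170,390,278 .008
```

```text
t26.1 [0.4044 0.3279 0.1191] yaw 55.0 q6 -0.49 w 0.0093 F 30.0 [ 0.4  0.3 -0.6] tilt [-0.07 -0.06]
shift [0.01 0.12 9.41]: 3 rows of [0.   0.04 3.14]
(np.int32(2049), array([402.1, 328.9,  52.7,  15.9]), -35.0, array([402.6, 328.7]))
```

View pics/w8.png

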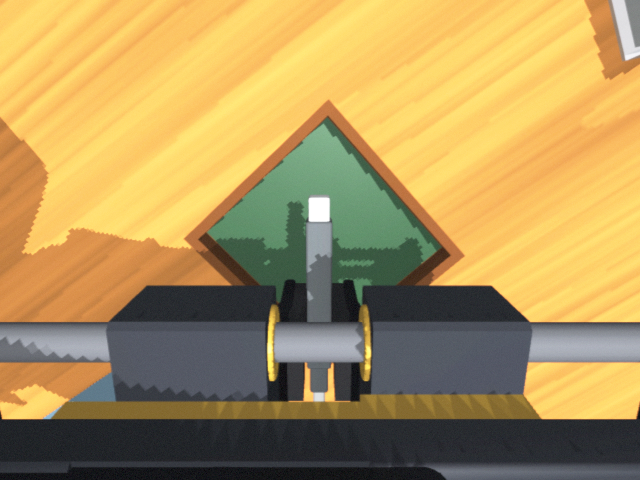

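The punch is held over the tray's diagonal, with tray corners at (328,103), (188,238) and (462,255). It has plenty of room. Lowering.

Request:
move_arm:
  commands:
    - {"hand": 0.4, "travel": [0, 0, 3.2], "twist": [0, 0, 0]}
    - {"hand": 0.4, "travel": [0, 0, 3.2], "twist": [0, 0, 0]}
    - {"hand": 0.4, "travel": [0, 0, 2], "twist": [0, 0, 0]}
    - {"hand": 0.4, "travel": [0, 0, 1], "twist": [0, 0, 0]}
    - {"hand": 0.4, "travel": [0, 0, 0], "twist": [0, 0, 0]}

```text
time: 26.52
position: [0.4048, 0.3263, 0.0241]
tool_rot: [0.302, 0.953, -0.001, -0.001]
ft_force: [-0.2, -0.4, -1.1]
grip_width: 0.0092
grip_force: 30.0
```

Request:
move_arm:
  commands:
    - {"hand": 2.2, "travel": [0, 0, 0], "twist": [0, 0, 0]}
    - {"hand": 2.2, "travel": [0, 0, 0], "twist": [0, 0, 0]}
    - {"hand": 2.2, "travel": [0, 0, 0], "twist": [0, 0, 0]}
    - {"hand": 2.2, "travel": [0, 0, -1.5], "twist": [0, 0, 0]}
    - {"hand": 2.2, "travel": [0, 0, -3.5], "twist": [0, 0, 0]}

```text
time: 26.93
position: [0.4032, 0.3269, 0.0737]
tool_rot: [0.301, 0.953, -0.003, -0.003]
ft_force: [0.9, 0.7, 0.1]
grip_width: 0.0216
grip_force: 0.0
```

Request:
move_arm:
  commands:
    - {"hand": 2.2, "travel": [0, 0, -3.5], "twist": [0, 0, 0]}
    - {"hand": 2.2, "travel": [0, 0, -3.5], "twist": [0, 0, 0]}
    - {"hand": 2.2, "travel": [0, 0, -3.5], "twist": [0, 0, 0]}
    - {"hand": 2.2, "travel": [0, 0, 0], "twist": [0, 0, 0]}
    - {"hand": 2.2, "travel": [0, 0, 0], "twist": [0, 0, 0]}

```text
time: 27.35
position: [0.4066, 0.329, 0.1836]
tool_rot: [0.301, 0.954, 0.003, 0.003]
ft_force: [-0.2, -0.5, -1.0]
grip_width: 0.0221
grip_force: 0.0
```

```bash
python3 - <<'E'
from rig import robot
from h import *
s=robot.camera("scene")["frame"];t=robot.camera("top")["frame"]
a=cv2.resize(s[90:350,70:490],(800,495));cv2.imwrite("pics/s9.png",a[:,:,::-1]);cv2.imwrite("pics/t9.png",t[:,:,::-1])
w=robot.camera("wrist")["frame"];cv2.imwrite("pics/w9.png",w[:,:,::-1]);print(robot.get_obs()["position"])
E
```

```text
[0.4042234  0.32775942 0.17979376]
```

View pics/s9.png

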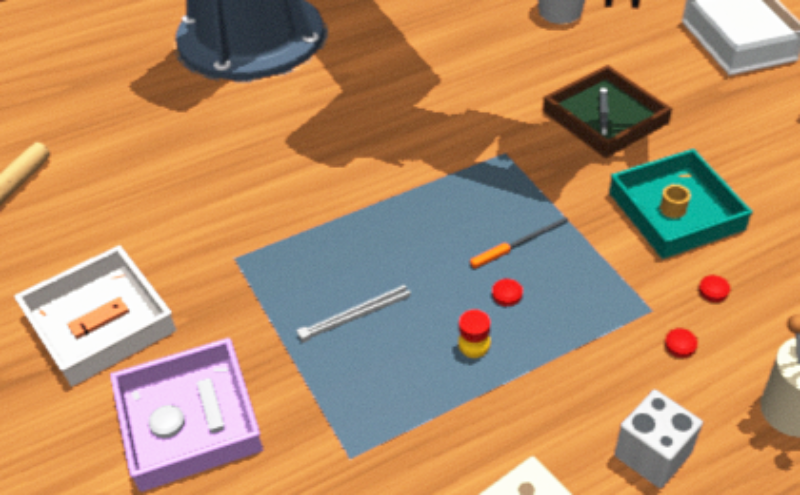

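The scene crop shows everything placed: button (166,419) and bar (210,405) in lilac, copper (99,317) in white, brass upright (676,200) in teal, and punch flat (604,110) in the tray. The jar at (474,335) and the red pieces have not moved.

```bash
python3 -c "
from rig import robot
print(robot.hand_in())"
```

```text
the job is handed in; nothing more can be done
None
```

All five pieces are sorted as asked and the job is handed in (about 27.5 s of 128 s): bar and button side by side in lilac, brass in teal, copper in white, punch in the tool tray, and the jar and red look-alikes left where they were.

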